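# Load the case tester's magazine and run it

## Task

Load every watch case holder lying on the bench into the tester's spring magazine, lying flat, pushing each one down until both catches snap over it. When all are in, turn the console's valve knob clockwise until it clicks over to its far stop, and then give the hand pump two full strokes: plunger down to its stop, right up again, down to its stop and up again. Finally turn the knob back until it clicks over to where it began, to vent the tester; leave the other things on the bench where they are.

Things in the scene. Friction and masses are not known exactly. Their poses are not given: they have to be found in the camera images.
- holder1: case holder: plain aluminium block 56 x 34 x 12 mm (x, y, z), 60 g, a round brass movement showing in both faces, so either face may be up and either end forward. Origin at its middle (6 mm above its underside), x along the 56 mm length. May be absent (None).
- holder2: case holder: plain aluminium block 56 x 34 x 12 mm (x, y, z), 60 g, a round brass movement showing in both faces, so either face may be up and either end forward. Origin at its middle (6 mm above its underside), x along the 56 mm length. May be absent (None).
- holder3: case holder: plain aluminium block 56 x 34 x 12 mm (x, y, z), 60 g, a round brass movement showing in both faces, so either face may be up and either end forward. Origin at its middle (6 mm above its underside), x along the 56 mm length. May be absent (None).
- holder4: case holder: plain aluminium block 56 x 34 x 12 mm (x, y, z), 60 g, a round brass movement showing in both faces, so either face may be up and either end forward. Origin at its middle (6 mm above its underside), x along the 56 mm length. May be absent (None).
- holder5: case holder: plain aluminium block 56 x 34 x 12 mm (x, y, z), 60 g, a round brass movement showing in both faces, so either face may be up and either end forward. Origin at its middle (6 mm above its underside), x along the 56 mm length. May be absent (None).
- holder6: case holder: plain aluminium block 56 x 34 x 12 mm (x, y, z), 60 g, a round brass movement showing in both faces, so either face may be up and either end forward. Origin at its middle (6 mm above its underside), x along the 56 mm length. May be absent (None).
- magazine: spring magazine, fixed: steel tower open at the top, on a grey base 116 x 84 x 12 mm. Origin at the centre of its underside, z up, x along the length of the holders it takes (either way round). Four L-shaped corner guides (1.5 mm play all round a holder) rise to 114 mm and flare out up to 122 mm; its +y and -y sides are open over the middle 40 mm, so fingers gripping a holder across its 34 mm pass outside it
- magazine_mouth (a point): centre of the magazine's mouth, 98 mm above the bench, level with the catches' flat undersides; axes as the magazine. A holder in the magazine is pushed up by the sprung follower: the last one in has its top against the catches at 98 mm (its origin at 92 mm), earlier ones lie 12 mm apart below. Takes six; a full stack can still be pushed 8 mm deeper
- catch_tip (a point): inner tip of the sprung catch at the magazine's +x end; its twin is at the -x end. Each reaches 3 mm over a holder's end, top sloping at 60 degrees. A holder let down level rests on the slopes, underside about 104 mm, top about 116 mm above the bench; pushed at the middle of its top (10 to 20 N) until the top is 2 to 6 mm below the catches' undersides, it snaps in
- follower (a joint): how far the magazine's follower is pushed down, m: 0 empty, about 0.010 with one holder, then 0.012 more for each further holder
- console: tester console, fixed: grey box 210 x 120 x 50 mm (x, y, z), origin at the centre of its underside. The valve knob stands on its top 55 mm towards -x, the hand pump 55 mm towards +x.
- valve_grip (a point): on the valve knob's vertical axis, 77 mm above the bench: grip height. The knob has an upright bar 44 mm long, 12 mm thick and 26 mm high (top at 87 mm, foot at 62 mm on a 48 mm disc); the point's x runs along the bar and turns with it
- valve (a joint): knob angle, rad: 0 to 1.2 (stops at both ends), growing clockwise seen from above; at 0 the bar lies along the console's x. A sprung detent pushes it back (up to 0.1 N m) until about 0.8, beyond which it snaps on to 1.2 and stays; turned back below 0.8 it snaps home to 0
- pump_top (a point): centre of the top of the pump's plunger head, a black disc 32 mm across on a 12 mm rod above a 42 mm steel barrel; 114 mm above the bench when up. The barrel's top is 72 mm above the bench
- pump (a joint): how far the plunger is down, m: 0 up, 0.018 at its stop; the spring takes 4 N to start and 10.5 N at the stop, and pushes it right up again when let go
- oil_pot: white ceramic oil cup, 28 mm across, 18 mm high; bystander, origin under its centre
- loupe: black eye loupe, 34 mm across, 30 mm high; bystander, origin under its centre
- driver: screwdriver 120 mm long lying on the bench; bystander
- tweezers: flat steel tweezers 140 mm long lying on the bench; bystander
- cleaner: amber bottle 40 mm across, 90 mm high; bystander, origin under its centre
Things that resemble listed ones, but are neither listed nor needed, are in the scene too. Leave any pink or purple look-alike of the holder2 alone. Leave any brown look-alike of the holder3 alone.

How it is judged:
By the outcome, as a careful person would: the job done as asked, in the order asked, and still so for the second after the job is handed in, with the robot touching nothing.
Of holder1, holder2, holder3, holder4, holder5, holder6 only 4 to 6 are there at a start; the rules pass over those that are not, and their reading is None.
At some moment in a run one of holder1, holder2, holder3, holder4, holder5, holder6 may be knocked a few centimetres aside while the robot is not near it.
Once in a run the grip may slacken for a moment while it holds something.
It also fails if it takes over 210 s, if anything falls off the work surface, if the arm or the gripper's body presses on something with over 40 N, if the wrist force passes 120 N, or if a joint passes its speed limit or range.

## Robot

A 6-joint arm with a two-finger parallel gripper is mounted at the origin on the work surface. World frame = base frame: x ahead of the robot, y to its left, z up, the work surface at z = 0. Lengths are in mm, angles in rad, forces in N, time in s.
With the tool pointing down it reaches from about 275 to 1000 mm from the base axis. Payload 8.4 kg.
Tool frame: the origin (TCP) lies between the finger pads; the fingertips stand r.finger_overhang ahead of it and the grasp point (between the pads) is the TCP (r.finger_overhang is the distance from the TCP to the fingertips, in mm); z points along the fingers, y is the line along which they close (so a half turn about z gives the same grasp; the last joint's range is limited). The gripper opens to 85 mm and grips with 20 to 120 N. Pads are 22 mm wide; open, the fingers measure 114 mm over their backs; the gripper's body (76 mm by 85 mm) begins 54 mm behind the grasp point. The pads swing forward as they close: fully open they stand 13 mm farther back than shut.
Start: joints at [-1.285, 0.353, 1.633, -0, 1.155, -0.002], TCP at [177.401, -599.297, 250.281] pointing down, gripper open.
Joint ranges: [-2.63, 2.63], [-0.92, 2.1], [0.06, 2.66], [-1.3, 4.44], [0, 2.69], [-3.02, 3.02]. Speed limits (rad/s): [2.22, 2.22, 2.79, 3.14, 3.14, 3.14].

## Interface

Orientations are given as [roll, pitch, yaw] about the fixed x, y, z axes, in that order (R = Rz(yaw) Ry(pitch) Rx(roll)).
In Python, from rig import r, cams, sign_off gives the robot as it stands.
- The arm moves only by the shell command python3 -m crank 'ROWS' [FORCE]. ROWS is JSON, a list of rows, each a list of 7 numbers: the shift along the tool's x, y, z in m, then the turn, a rotation vector about the tool's x, y, z in rad, then the closure, from 0 (fully open) to 1 (shut). In form: [[dx, dy, dz, ax, ay, az, gripper], ...]. A call has 1 to 5 rows; each row is the pose to reach, as a shift and turn from the pose commanded when the call began, along the tool's axes at that moment; what a row does not reach only later rows make up. A row lasts 1/10 s, in which the tool goes at most 50 mm and 8.59 degrees, less where a joint would pass 70% of its speed; a pose out of reach is approached as far as the arm can. A call with a gripper value outside its range is refused whole. The fingers move at their own pace and stop on an object; FORCE is the grip in N (left out, the last holds). Time passes only in rows, so rows that repeat a pose let the fingers close. It gives the time, the measured TCP pose, the force, the opening and the grip force at its end, in the units of the state.
- r.sense(): the state, without advancing time (a new reading comes with each control period).
- cams.grab_frame(name): name is "scene" or "top" or "wrist"; returns a dict with "image" (480x640x3 uint8, red, green, blue), "fx", "fy", "cx", "cy" (pixels), "position" and "orientation" of the camera in the world. Camera axes: x right, y down, z forward; pixel columns grow to the right and rows downward; lengths in mm; the calibration is good to about 2 mm. A picture is of the moment at which its call begins. There is no depth.
- sign_off(): hands the job in; it is judged then, once.
The state is a dict: "clock": time; "qpos": joint angles; "qvel": joint speeds; "joint_efforts": joint torques, N m; "eef_pos": TCP position; "tcp_rot": TCP orientation; "contact_force": force on the tool from outside, world axes, zero at the start; "wrist_torque": the same for the moment, N m; "opening": opening from 0.0 (shut) to 1.0 (fully open); "grasp_force": force on a finger pad.
Only numpy, scipy, OpenCV 4.12 (cv2) and the standard library are available. Lean on these libraries where they do the work, as an engineer would, in place of code of your own. Each camera call takes 0.05 s, during which the arm holds its last target. There are 200 camera calls.

## Working session

There is one attempt and no reset: what is moved stays moved. The work goes in short steps, Python scripts to look and compute and a shell command to move; the robot and the scene stay as the last step left them, time stands still between calls to the robot, and variables do not carry over. Pictures are saved under pics/ and viewed, at most 15 in all, crops included, and the job is handed in when it is done.

```bash
ls; mkdir -p pics
python3 - <<'E'
from rig import r,cams
import cv2
print(r.sense(), r.finger_overhang)
for n in("scene","top"):
    f=cams.grab_frame(n); cv2.imwrite(f"pics/{n}0.png",f["image"][:,:,::-1]); print({k:v for k,v in f.items() if k!="image"})
E
```

```text
pics
{'clock': 0.0, 'qpos': array([-1.28538570e+00,  3.53671196e-01,  1.63412541e+00, -1.02404577e-05,
        1.15520299e+00, -2.41669185e-03]), 'qvel': array([-1.11275450e-03,  1.41350975e-05, -1.29678654e-03,  1.84384373e-04,
       -2.68374766e-05,  3.56818406e-04]), 'joint_efforts': array([ 1.94766704e-03, -6.05245042e+01, -3.42069197e+01,  2.04882363e-04,
        9.05363326e-03, -3.13500394e-06]), 'eef_pos': array([ 177.27980304, -598.86445661,  249.55100231]), 'tcp_rot': array([-3.14018570e+00,  5.96277253e-06,  2.87831463e-01]), 'contact_force': array([ 0.38427766, -0.71489632, -0.79165843]), 'wrist_torque': array([0.04163483, 0.00601889, 0.03422409]), 'grasp_force': 0.0, 'opening': 0.994819070728833} 19.0
{'fx': 523.6533450675145, 'fy': 523.6533450675145, 'cx': 321.31978007146733, 'cy': 233.5399274641812, 'position': array([766.39932899, 408.5229333 , 968.61902252]), 'orientation': array([-2.61206242, -0.00417605,  2.68042588])}
{'fx': 458.4661679132932, 'fy': 458.4661679132932, 'cx': 307.8412343839825, 'cy': 239.22771543829242, 'position': array([ 372.0103446 ,  -54.03502912, 1107.25410639]), 'orientation': array([-2.97002516,  0.00963113, -1.58854892])}
```

View pics/scene0.png

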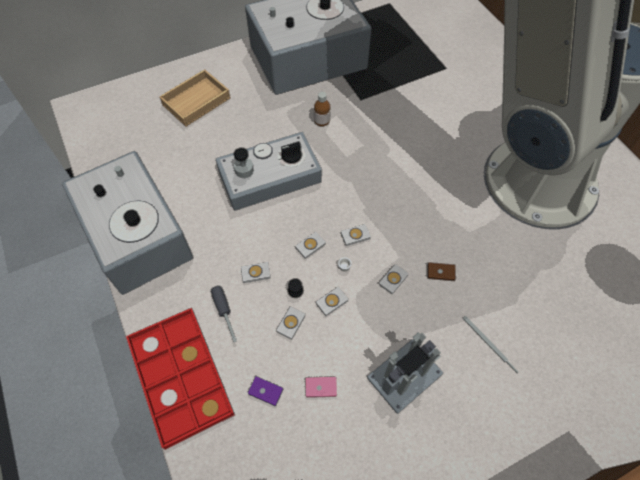

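View pics/top0.png

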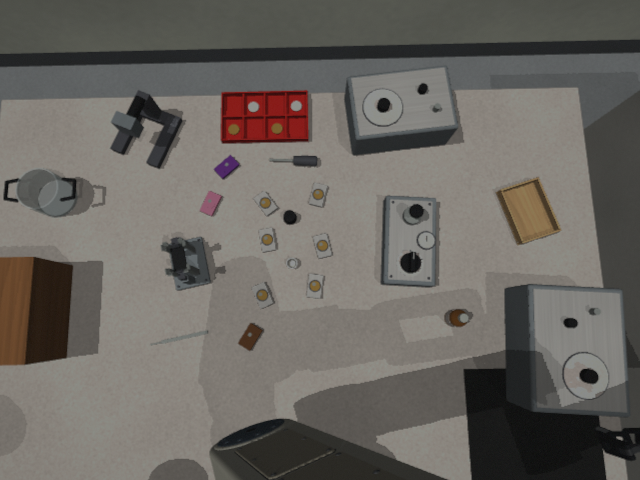

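The top view shows six holders at about (265,203), (318,194), (267,240), (322,245), (264,296) and (315,286). The magazine is at (188,262), the console at (410,241), and the pink, purple and brown decoys are separate from all of these.

Run:
```python
import cv2
i=cv2.imread("pics/top0.png")
a=cv2.resize(i[175:315,150:350],None,fx=4,fy=4,interpolation=cv2.INTER_CUBIC); cv2.imwrite("pics/c1.png",a)
a=cv2.resize(i[185:295,370:450],None,fx=5,fy=5,interpolation=cv2.INTER_CUBIC); cv2.imwrite("pics/c2.png",a)
```

```text
(no output)
```

View pics/c1.png

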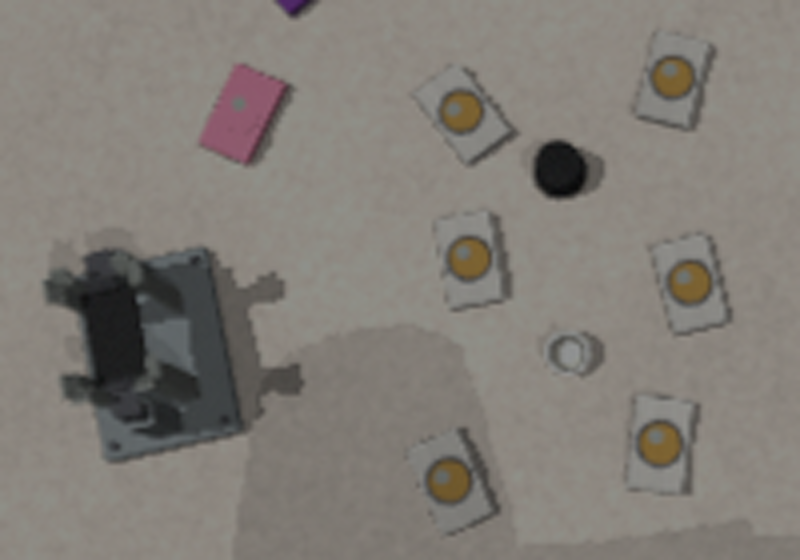

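View pics/c2.png

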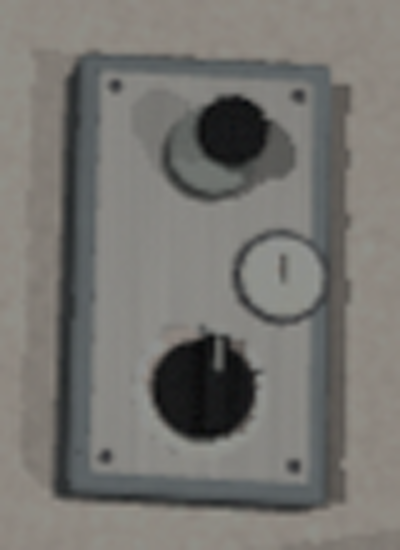

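The crops give the holder corners, the magazine base corners at (205,247), (243,430) and (108,460) in c1, and the knob and pump positions in c2. Next I'll convert these to world coordinates.

```bash
cat > h.py <<'E'
import numpy as np, cv2
from scipy.spatial.transform import Rotation as R
from rig import r,cams
TOP=dict(f=458.4661679,cx=307.84123,cy=239.227715,p=np.array([372.0103446,-54.03502912,1107.25410639]),o=[-2.97002516,0.00963113,-1.58854892])
def cam(f): return dict(f=f["fx"],cx=f["cx"],cy=f["cy"],p=np.array(f["position"]),o=f["orientation"])
def w(u,v,z,c=TOP):
    d=R.from_euler("xyz",c["o"]).apply([(u-c["cx"])/c["f"],(v-c["cy"])/c["f"],1]); return (c["p"]+d*(z-c["p"][2])/d[2])[:2]
def px(P,c):
    q=R.from_euler("xyz",c["o"]).inv().apply(np.array(P)-c["p"]); return np.array([c["cx"]+c["f"]*q[0]/q[2],c["cy"]+c["f"]*q[1]/q[2]])
def go(x,y,z,yaw):
    "shift in tool axes (m) and az from current measured pose to target (pointing down)"
    s=r.sense(); T=R.from_euler("xyz",s["tcp_rot"]); G=R.from_euler("xyz",[np.pi,0,yaw])
    print("d",np.round(T.inv().apply(np.array([x,y,z])-s["eef_pos"])/1000,4),"rot",np.round((T.inv()*G).as_rotvec(),3))
def st():
    s=r.sense(); print({k:np.round(s[k],2) for k in("clock","eef_pos","tcp_rot","contact_force","grasp_force","opening")})
def shot(n,name,z=None):
    f=cams.grab_frame(n); cv2.imwrite(f"pics/{name}.png",f["image"][:,:,::-1]); return f["image"],cam(f)
E
python3 - <<'E'
from h import *
c=lambda u,v,z:w(149.6+u/4,174.6+v/4,z)
H=dict(A=((435,79),(494,147)),B=((685,38),(663,121)),C=((464,214),(479,305)),D=((680,240),(705,327)),E=((435,439),(472,523)),F=((665,399),(658,490)))
B=dict(A=(461,111),B=(672,77),C=(469,258),D=(689,282),E=(449,480),F=(659,443))
for k in H:
    a,b=[c(*q,12) for q in H[k]]; d=a-b; print(k,np.round(c(*B[k],12)),np.round((a+b)/2),np.linalg.norm(d).round(),"yaw",np.arctan2(d[1],d[0]).round(3))
p=[c(*q,12) for q in((205,247),(243,430),(108,460))]
d=p[0]-p[1];e=p[1]-p[2];print("mag",(p[0]+p[2])/2,np.linalg.norm(d),np.linalg.norm(e),np.arctan2(d[1],d[0]),np.arctan2(e[1],e[0])+np.pi/2)
k=lambda u,v,z:w(369.6+u/5,184.6+v/5,z)
print("pump",k(232,130,114),"knob disc",k(202,389,62))
for q in((115,86),(298,96),(293,466),(104,457)):print(k(*q,50))
E
```

```text
A [656.  57.] [655.  55.] 57.0 yaw 0.691
B [675. -73.] [674. -74.] 55.0 yaw -0.273
C [564.  53.] [563.  51.] 57.0 yaw 0.158
D [547. -80.] [546. -83.] 55.0 yaw 0.253
E [431.  65.] [430.  62.] 55.0 yaw 0.414
F [450. -60.] [449. -62.] 54.0 yaw -0.097
mag [510.0947984  240.83485242] 114.46106954173887 82.00095554586564 0.22222027641747544 0.20119648652650124
pump [ 604.02917522 -288.50293291] knob disc [ 494.91791662 -280.03140378]
[ 641.46397369 -249.53486803]
[ 634.84646352 -335.7221654 ]
[ 459.91681032 -322.4238889 ]
[ 465.67804567 -235.80536064]
```

```bash
python3 -c "
from h import *
go(470,220,330,0.21)"
```

```text
d [ 0.5131 -0.7022 -0.0795] rot [-0.001  0.     0.078]
```

```bash
python3 -m crank '[[0.03,-0.04,-0.08,0,0,0,0],[0.06,-0.08,-0.08,0,0,0,0],[0.09,-0.12,-0.08,0,0,0,0],[0.11,-0.15,-0.08,0,0,0,0],[0.128,-0.176,-0.08,0,0,0,0]]'
python3 -m crank '[[0.03,-0.04,0,0,0,0,0],[0.06,-0.08,0,0,0,0,0],[0.09,-0.12,0,0,0,0,0],[0.11,-0.15,0,0,0,0,0],[0.128,-0.176,0,0,0,0,0]]'
python3 -m crank '[[0.03,-0.04,0,0,0,0,0],[0.06,-0.08,0,0,0,0,0],[0.09,-0.12,0,0,0,0,0],[0.11,-0.15,0,0,0,0,0],[0.128,-0.176,0,0,0,0,0]]'
python3 -m crank '[[0.03,-0.04,0,0,0,0,0],[0.06,-0.08,0,0,0,0,0],[0.09,-0.12,0,0,0,0,0],[0.11,-0.15,0,0,0,0,0],[0.128,-0.176,0,0,0,0.078,0]]'
python3 -m crank '[[0,0,0,0,0,0,0],[0,0,0,0,0,0,0]]'
python3 -c "
from h import *
go(470,220,330,0.21);st()
i,c=shot('wrist','w0');print(c)"
```

```text
clock: 0.6
eef_pos: [250.5, -392.4, 330.6]
tcp_rot: [3.141, -0.0, 0.287]
contact_force: [1.2, 0.7, 0.8]
opening: 1.003
grasp_force: 0.0
clock: 1.1
eef_pos: [322.9, -187.1, 330.2]
tcp_rot: [-3.141, -0.0, 0.289]
contact_force: [0.2, -0.7, -0.1]
opening: 1.002
grasp_force: 0.0
clock: 1.6
eef_pos: [395.8, 18.1, 330.2]
tcp_rot: [-3.141, -0.0, 0.289]
contact_force: [0.7, -0.6, 1.2]
opening: 0.996
grasp_force: 0.0
clock: 2.1
eef_pos: [468.6, 223.3, 329.8]
tcp_rot: [3.142, 0.001, 0.211]
contact_force: [0.6, -0.6, 0.2]
opening: 1.0
grasp_force: 0.0
clock: 2.3
eef_pos: [468.1, 221.2, 329.6]
tcp_rot: [3.141, 0.001, 0.212]
contact_force: [-0.2, -0.7, -1.0]
opening: 1.0
grasp_force: 0.0
d [ 0.0016  0.0015 -0.0004] rot [0.001 0.001 0.002]
{'clock': np.float64(2.3), 'eef_pos': array([468.1 , 221.15, 329.64]), 'tcp_rot': array([3.14, 0.  , 0.21]), 'contact_force': array([-0.25, -0.68, -1.02]), 'grasp_force': np.float64(0.0), 'opening': np.float64(1.0)}
{'f': 398.6756569237526, 'cx': 318.7082041810552, 'cy': 237.88157172293987, 'p': array([535.68097409, 236.30437808, 453.12019823]), 'o': array([ 2.86852529e+00, -1.28877544e-03, -1.35965493e+00])}
```

View pics/w0.png

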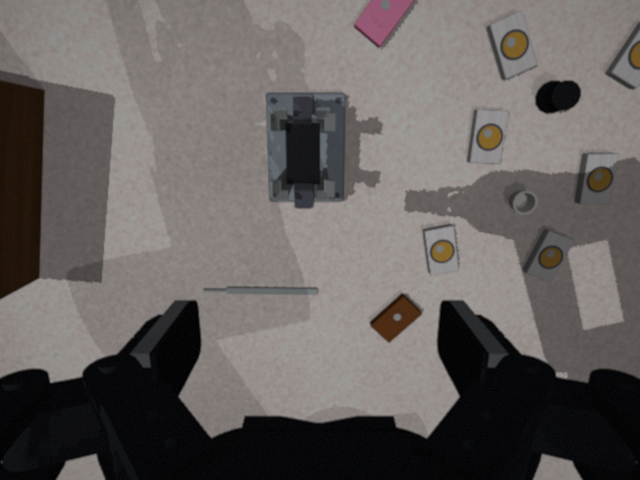

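The wrist view shows the magazine from above at about (305,148) and holders on the right. I'll enlarge the magazine, and also E, the nearest holder at (442,250).

```bash
python3 -c "
import cv2
i=cv2.imread('pics/w0.png');cv2.imwrite('pics/c3.png',cv2.resize(i[80:215,250:365],None,fx=4.4,fy=4.4,interpolation=cv2.INTER_CUBIC))"
```

```text
(no output)
```

View pics/c3.png

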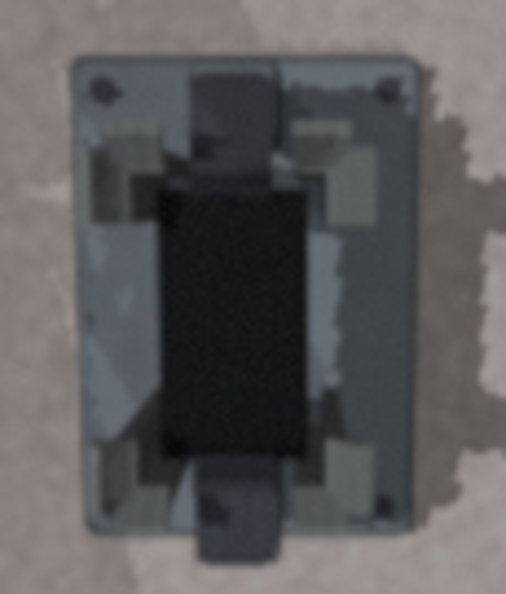

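In the crop the base corners are about (70,57), (420,57), (413,533) and (88,533). The follower spans (160–308, 190–455) and the guide tops span roughly (90–378, 122–530).

Run:
```python
from h import *
C=dict(f=398.6756569237526,cx=318.7082041810552,cy=237.88157172293987,p=np.array([535.68097409,236.30437808,453.12019823]),o=[2.86852529,-1.28877544e-03,-1.35965493])
c=lambda u,v,z:w(249.6+u/4.4,79.6+v/4.4,z,C)
def rect(l,z):
    p=[c(*q,z) for q in l]; p=np.array(p); x=(p[0]+p[1]-p[2]-p[3])/2; y=(p[0]+p[3]-p[1]-p[2])/2
    print(z,p.mean(0).round(1),np.linalg.norm(x).round(1),np.linalg.norm(y).round(1),np.arctan2(x[1],x[0]).round(3),(np.arctan2(y[1],y[0])-np.pi/2).round(3))
rect([(70,57),(420,57),(413,533),(88,533)],12)
rect([(160,190),(308,190),(308,456),(160,456)],96)
rect([(90,122),(378,122),(375,530),(90,530)],122)
for k,(u,v) in dict(A=(640,57),C=(514,44),B=(0,0),E=(442,251),X=(489,137),Y=(600,179),F=(550,257)).items(): print(k,w(u,v,12,C).round(1))
```

```text
12 [510.2 244.4] 114.1 82.8 0.214 0.211
96 [510.2 244.7] 52.0 29.5 0.2 0.211
122 [510.8 244. ] 74.1 53.1 0.197 0.211
A [671.  -70.6]
C [655.6  59.3]
B [587.  567.3]
E [429.5  66.7]
X [563.2  54.7]
Y [546.  -79.8]
F [448.8 -58.6]
```

```bash
cat >> h.py <<'E'
def brass(name=None,n="wrist"):
    f=cams.grab_frame(n); c=cam(f); i=f["image"]
    if name: cv2.imwrite(f"pics/{name}.png",i[:,:,::-1])
    h=cv2.cvtColor(i,cv2.COLOR_RGB2HSV); m=cv2.inRange(h,(12,100,60),(28,255,255)); m=cv2.morphologyEx(m,cv2.MORPH_CLOSE,np.ones((9,9)))
    k,_,s,ce=cv2.connectedComponentsWithStats(m)
    return [(w(*ce[j],12,c).round(1),int(s[j,4]),ce[j].round()) for j in range(1,k) if s[j,4]>25]
E
python3 -c "
from h import *
go(430,67,130,0.414)"
```

```text
d [-0.0691  0.142   0.2   ] rot [ 0.001  0.001 -0.203]
```

```bash
python3 -m crank '[[-0.014,0.028,0.02,0,0,0,0],[-0.028,0.056,0.05,0,0,0,0],[-0.042,0.084,0.1,0,0,-0.08,0],[-0.056,0.112,0.15,0,0,-0.15,0],[-0.069,0.142,0.2,0,0,-0.203,0]]' >/dev/null
python3 -m crank '[[0,0,0,0,0,0,0],[0,0,0,0,0,0,0],[0,0,0,0,0,0,0]]'
python3 -c "
from h import *
print(brass('w1'));go(430,67,20,0.414)"
```

```text
clock: 3.15
eef_pos: [435.0, 82.6, 155.0]
tcp_rot: [3.141, -0.003, 0.412]
contact_force: [0.5, 0.2, -0.5]
opening: 0.998
grasp_force: 0.0
[(array([563.6,  54.5]), 1125, array([443.,  65.])), (array([546.1, -79.4]), 925, array([608., 177.])), (array([429.5,  66.7]), 804, array([337., 247.])), (array([449. , -58.8]), 744, array([507., 290.])), (array([334.9,  96.6]), 2593, array([248., 343.]))]
d [-0.0116  0.0124  0.1351] rot [ 0.001 -0.003 -0.002]
```

View pics/w1.png

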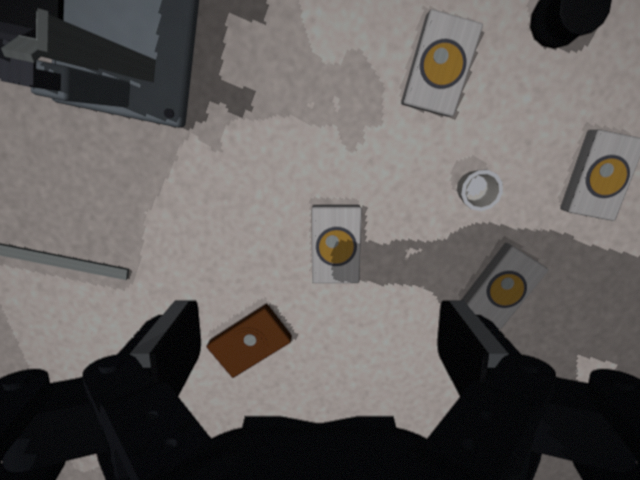

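E is square in the wrist view at (337,246), so its yaw of 0.414 is right. I'll go down and grasp it.

```bash
python3 -m crank '[[-0.012,0.012,0.03,0,0,0,0],[-0.012,0.012,0.075,0,0,0,0],[-0.012,0.012,0.11,0,0,0,0],[-0.012,0.012,0.134,0,0,0,0],[-0.012,0.012,0.134,0,0,0,0]]' 40
python3 -m crank '[[0,0,0,0,0,0,0.7],[0,0,0,0,0,0,0.8],[0,0,0,0,0,0,0.8],[0,0,0,0,0,0,0.8],[0,0,0,0,0,0,0.8]]' 40
python3 -m crank '[[0,0,0,0,0,0,0.8],[0,0,0,0,0,0,0.8]]'
```

```text
clock: 3.7
eef_pos: [427.0, 67.1, 18.2]
tcp_rot: [-3.141, 0.002, 0.414]
contact_force: [-0.2, -0.0, 0.4]
opening: 0.999
grasp_force: 0.0
clock: 4.2
eef_pos: [428.6, 67.0, 21.0]
tcp_rot: [3.141, -0.002, 0.413]
contact_force: [-2.0, 1.2, 13.4]
opening: 0.388
grasp_force: 38.6
clock: 4.4
eef_pos: [428.6, 67.0, 21.0]
tcp_rot: [3.141, -0.002, 0.413]
contact_force: [-1.8, 0.6, 14.3]
opening: 0.384
grasp_force: 38.7
```

```bash
python3 -m crank '[[0,0,-0.04,0,0,0,0.8],[0,0,-0.09,0,0,0,0.8],[0,0,-0.14,0,0,0,0.8],[0,0,-0.155,0,0,0,0.8],[0,0,-0.155,0,0,0,0.8]]' 40
python3 -c "
from h import *
go(509.7,244.3,172,0.208)"
```

```text
clock: 4.9
eef_pos: [429.5, 67.0, 177.9]
tcp_rot: [3.14, -0.007, 0.413]
contact_force: [-1.6, 0.4, -0.9]
opening: 0.383
grasp_force: 41.7
d [ 0.1446 -0.1302  0.0066] rot [ 0.001 -0.007  0.205]
```

```bash
python3 -m crank '[[0.03,-0.027,0.0,0,0,0.05,0.8],[0.065,-0.06,0,0,0,0.1,0.8],[0.1,-0.09,0,0,0,0.15,0.8],[0.13,-0.117,0,0,0,0.205,0.8],[0.1446,-0.130,0,0,0,0.205,0.8]]'
python3 -m crank '[[0,0,0,0,0,0,0.8],[0,0,0,0,0,0,0.8],[0,0,0,0,0,0,0.8]]'
python3 -c "
from h import *
go(509.7,244.3,136,0.208)
shot('wrist','w2')"
```

```text
clock: 5.4
eef_pos: [508.5, 246.6, 173.3]
tcp_rot: [-3.141, 0.0, 0.207]
contact_force: [0.3, 0.4, -0.3]
opening: 0.389
grasp_force: 41.6
clock: 5.7
eef_pos: [506.9, 242.5, 173.8]
tcp_rot: [3.141, 0.002, 0.207]
contact_force: [-0.1, -0.4, -0.3]
opening: 0.384
grasp_force: 41.6
d [ 0.0032 -0.0012  0.0378] rot [ 0.001  0.002 -0.001]
```

View pics/w2.png

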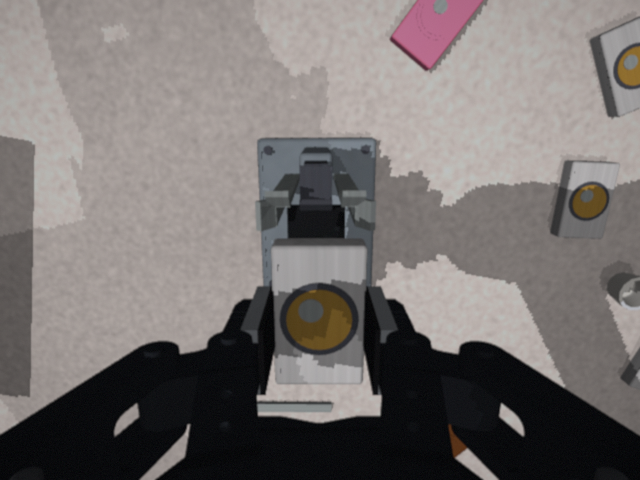

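The holder is held squarely with its brass centre at (318.5,318). The magazine is ahead of it, with base corners at (258,139) and (376,139). Next is the relative offset from this one image.

Run:
```python
from h import *
f=cams.grab_frame("wrist"); c=cam(f); s=r.sense()
T=lambda u,v,z:R.from_euler("xyz",s["tcp_rot"]).inv().apply(np.r_[w(u,v,z,c)-s["eef_pos"][:2],0])[:2].round(1)
print("holder",T(318.5,318,165),"front",(T(272,245,165)+T(365,245,165))/2,"back",(T(277,382,165)+T(362,382,165))/2)
a=(T(258,139,12)+T(376,139,12))/2; print("mag from base",a-[58,0],"foll",(T(288,206,96)+T(344,206,96))/2-[26,0])
print("mag pred",R.from_euler("xyz",s["tcp_rot"]).inv().apply(np.r_[np.array([510.4,244.4])-s["eef_pos"][:2],0]))
```

```text
holder [ 1.4 -0.5] front [29.3 -0.5] back [-25.6   -0.15]
mag from base [ 2.5 -1.4] foll [ 3.6  -1.75]
mag pred [ 3.36814012e+00 -1.09465733e+00 -2.87960531e-03]
```

```bash
python3 -m crank '[[0.0018,-0.0008,0.01,0,0,0,0.8],[0.0018,-0.0008,0.02,0,0,0,0.8],[0.0018,-0.0008,0.03,0,0,0,0.8],[0.0018,-0.0008,0.035,0,0,0,0.8],[0.0018,-0.0008,0.038,0,0,0,0.8]]'
python3 -m crank '[[0,0,0.003,0,0,0,0.8],[0,0,0.006,0,0,0,0.8],[0,0,0.008,0,0,0,0.8],[0,0,0.01,0,0,0,0.8],[0,0,0.01,0,0,0,0.8]]'
```

```text
clock: 6.3
eef_pos: [509.0, 244.8, 135.5]
tcp_rot: [3.141, 0.001, 0.208]
contact_force: [0.1, -0.1, -1.0]
opening: 0.384
grasp_force: 41.6
clock: 6.8
eef_pos: [509.2, 244.9, 126.5]
tcp_rot: [3.142, 0.0, 0.208]
contact_force: [-0.7, -1.3, -0.8]
opening: 0.388
grasp_force: 41.7
```

```bash
python3 -m crank '[[0,0,0.001,0,0,0,0.8],[0,0,0.002,0,0,0,0.8],[0,0,0.003,0,0,0,0.8],[0,0,0.003,0,0,0,0.8]]'
```

```text
clock: 7.2
eef_pos: [509.9, 245.1, 123.8]
tcp_rot: [-3.141, -0.001, 0.208]
contact_force: [-1.3, 0.7, 4.2]
opening: 0.379
grasp_force: 42.2
```

```bash
python3 -m crank '[[0,0,0,0,0,0,0.3],[0,0,0,0,0,0,0.3],[0,0,-0.015,0,0,0,0.3],[0,0,-0.035,0,0,0,0.3],[0,0,-0.035,0,0,0,1]]'
python3 -m crank '[[0,0,0,0,0,0,1],[0,0,0,0,0,0,1],[0,0,0,0,0,0,1],[0,0,0,0,0,0,1]]'
python3 -c "
from h import *
go(510.4,244.4,137,0.208);shot('wrist','w3')"
```

```text
clock: 7.7
eef_pos: [510.9, 245.7, 160.6]
tcp_rot: [-3.141, -0.004, 0.208]
contact_force: [1.1, -0.2, -0.1]
opening: 0.545
grasp_force: 0.0
clock: 8.1
eef_pos: [509.2, 244.8, 157.9]
tcp_rot: [3.141, 0.001, 0.208]
contact_force: [-0.6, 0.2, -0.2]
opening: -0.0
grasp_force: 0.0
d [0.0012 0.0006 0.0209] rot [ 0.     0.001 -0.   ]
```

View pics/w3.png

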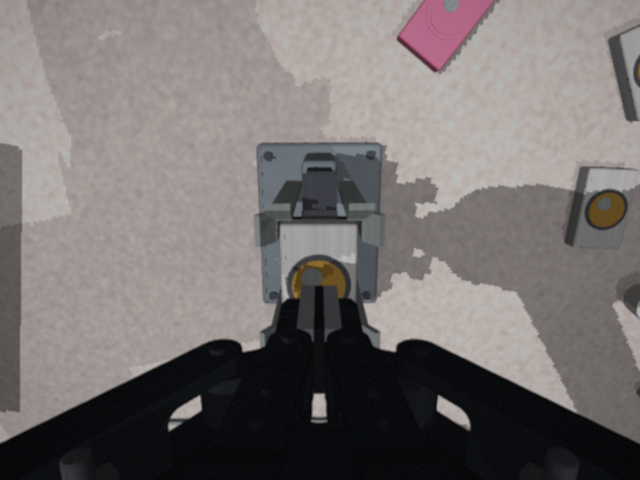

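The holder is seated in the mouth with the shut fingertips over its middle, so I'll push.

```bash
python3 -m crank '[[0.001,0.0005,0.01,0,0,0,1],[0.001,0.0005,0.02,0,0,0,1],[0.001,0.0005,0.026,0,0,0,1],[0.001,0.0005,0.032,0,0,0,1],[0.001,0.0005,0.036,0,0,0,1]]'
python3 -m crank '[[0,0,0.004,0,0,0,1],[0,0,0.007,0,0,0,1],[0,0,0.01,0,0,0,1],[0,0,0.01,0,0,0,1]]'
```

```text
clock: 8.65
eef_pos: [510.6, 244.7, 122.0]
tcp_rot: [3.142, 0.0, 0.208]
contact_force: [1.2, -0.5, 5.1]
opening: 0.006
grasp_force: 2.5
clock: 9.05
eef_pos: [510.5, 244.7, 112.1]
tcp_rot: [3.142, 0.0, 0.208]
contact_force: [0.4, 0.0, 1.9]
opening: 0.001
grasp_force: 1.0
```

```bash
python3 -m crank '[[0,0,-0.03,0,0,0,1],[0,0,-0.06,0,0,0,0.5],[0,0,-0.06,0,0,0,0],[0.003,0.04,-0.06,0,0,0,0],[0.006,0.085,-0.06,0,0,0,0]]'
python3 -c "
from h import *
print(brass('w4')); go(563.5,54.5,110,0.158)"
```

```text
clock: 9.55
eef_pos: [533.6, 162.8, 172.2]
tcp_rot: [-3.141, 0.0, 0.211]
contact_force: [2.0, 0.2, 0.2]
opening: 0.682
grasp_force: 0.0
[(array([656.2,  53.3]), 686, array([518.,  83.])), (array([563.8,  48.9]), 530, array([481., 217.])), (array([470.8, 266.3]), 1004, array([169., 276.])), (array([540.9, -80.5]), 169, array([634., 280.])), (array([458.2, -67.8]), 41, array([577., 370.]))]
d [0.0069 0.1057 0.0622] rot [0.003 0.001 0.051]
```

View pics/w4.png

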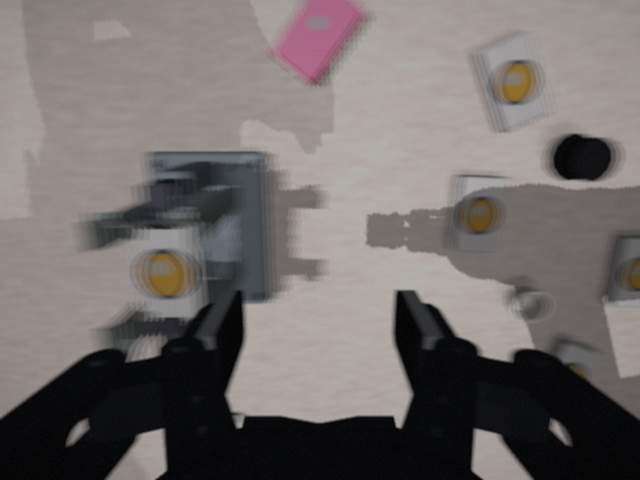

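This frame is motion-blurred. The first holder is in the magazine at (169,276) and C is at (481,217). I'll hover over C and measure it while still.

```bash
python3 -m crank '[[0.002,0.03,0,0,0,0,0],[0.004,0.07,0.01,0,0,0.02,0],[0.007,0.1,0.04,0,0,0.051,0],[0.007,0.1057,0.0622,0,0,0.051,0],[0.007,0.1057,0.0622,0,0,0.051,0]]'>/dev/null
python3 -m crank '[[0,0,0,0,0,0,0],[0,0,0,0,0,0,0]]'
python3 -c "
from h import *
print([b for b in brass('w5')]); go(563.5,54.5,23,0.158)"
```

```text
clock: 10.3
eef_pos: [563.1, 61.6, 111.3]
tcp_rot: [-3.142, -0.001, 0.158]
contact_force: [-0.1, -0.3, 0.8]
opening: 0.999
grasp_force: 0.0
[(array([655.5,  58.9]), 1546, array([352.,  84.])), (array([673.8, -71.4]), 1546, array([602.,  88.])), (array([563.2,  54.6]), 1117, array([331., 251.])), (array([545.5, -79.4]), 983, array([543., 311.]))]
d [-0.001   0.0071  0.0885] rot [-0.    -0.002 -0.   ]
```

```bash
python3 -m crank '[[-0.001,0.007,0.03,0,0,0,0],[-0.001,0.007,0.07,0,0,0,0],[-0.001,0.007,0.088,0,0,0,0],[-0.001,0.007,0.088,0,0,0,0],[-0.001,0.007,0.088,0,0,0,0.5]]' 60
python3 -m crank '[[0,0,0,0,0,0,0.8],[0,0,0,0,0,0,0.8],[0,0,0,0,0,0,0.8],[0,0,0,0,0,0,0.8],[0,0,0,0,0,0,0.8]]' 60
python3 -m crank '[[0,0,-0.04,0,0,0,0.8],[0,0,-0.09,0,0,0,0.8],[0,0,-0.14,0,0,0,0.8],[0,0,-0.153,0,0,0,0.8],[0,0,-0.153,0,0,0,0.8]]' 60
python3 -c "
from h import *
go(510.0,244.6,174,0.208)"
```

```text
clock: 10.85
eef_pos: [563.4, 54.3, 23.3]
tcp_rot: [3.142, -0.001, 0.158]
contact_force: [0.4, -0.1, 0.1]
opening: 0.854
grasp_force: 0.0
clock: 11.35
eef_pos: [563.7, 53.9, 24.0]
tcp_rot: [3.142, -0.002, 0.157]
contact_force: [-1.9, 0.5, 10.1]
opening: 0.373
grasp_force: 59.2
clock: 11.85
eef_pos: [564.3, 53.9, 178.3]
tcp_rot: [3.141, -0.006, 0.157]
contact_force: [0.4, 0.3, -0.7]
opening: 0.37
grasp_force: 60.6
d [-0.0239 -0.1969  0.0041] rot [ 0.    -0.006 -0.051]
```

```bash
python3 -m crank '[[-0.005,-0.045,0,0,0,-0.02,0.8],[-0.01,-0.09,0,0,0,-0.04,0.8],[-0.015,-0.135,0,0,0,-0.051,0.8],[-0.02,-0.175,0,0,0,-0.051,0.8],[-0.0231,-0.197,0,0,0,-0.051,0.8]]'>/dev/null
python3 -m crank '[[0,0,0,0,0,0,0.8],[0,0,0,0,0,0,0.8],[0,0,0,0,0,0,0.8]]'
python3 -c "
from h import *
go(510.8,244.6,139,0.208)
f=cams.grab_frame('wrist');c=cam(f);s=r.sense();i=f['image'];h=cv2.cvtColor(i,cv2.COLOR_RGB2HSV);m=cv2.inRange(h,(12,100,60),(28,255,255));m=cv2.morphologyEx(m,cv2.MORPH_CLOSE,np.ones((9,9)));k,_,t,ce=cv2.connectedComponentsWithStats(m)
for j in range(1,k):
  if t[j,4]>200: print(ce[j],t[j,4], *[np.round(R.from_euler('xyz',s['tcp_rot']).inv().apply(np.r_[w(*ce[j],z,c)-s['eef_pos'][:2],0])[:2],1) for z in (s['eef_pos'][2]-12,98,116)])
"
```

```text
clock: 12.65
eef_pos: [508.8, 243.6, 174.2]
tcp_rot: [3.141, 0.002, 0.207]
contact_force: [-0.3, -0.6, -0.3]
opening: 0.376
grasp_force: 60.6
d [ 0.0022 -0.0006  0.0352] rot [ 0.001  0.002 -0.001]
[629.44293015  71.67632027] 587 [85.6 97.5] [ 93.5 144.4] [ 91.3 131.3]
[320.17720531 319.6225605 ] 2562 [-0.5 -0.1] [-33.8   0.3] [-24.5   0.2]
[455.47887324 444.92488263] 213 [-57.5  55.7] [-118.    82.7] [-101.1   75.2]
```

```bash
python3 -m crank '[[0.0022,-0.0006,0.01,0,0,0,0.8],[0.0022,-0.0006,0.02,0,0,0,0.8],[0.0022,-0.0006,0.03,0,0,0,0.8],[0.0022,-0.0006,0.035,0,0,0,0.8],[0.0022,-0.0006,0.04,0,0,0,0.8]]'
python3 -m crank '[[0,0,0.002,0,0,0,0.8],[0,0,0.004,0,0,0,0.8],[0,0,0.006,0,0,0,0.8],[0,0,0.006,0,0,0,0.8]]'
```

```text
clock: 13.2
eef_pos: [511.0, 245.5, 134.5]
tcp_rot: [3.141, 0.001, 0.208]
contact_force: [0.4, 0.1, -0.0]
opening: 0.371
grasp_force: 60.6
clock: 13.6
eef_pos: [510.9, 245.7, 129.4]
tcp_rot: [-3.142, 0.0, 0.208]
contact_force: [-2.4, -0.3, 2.1]
opening: 0.369
grasp_force: 60.9
```

```bash
python3 -m crank '[[-0.0005,0.0006,0.001,0,0,0,0.8],[-0.0005,0.0006,0.002,0,0,0,0.8],[-0.0005,0.0006,0.002,0,0,0,0.8]]'
python3 -m crank '[[0,0,0,0,0,0,0.3],[0,0,0,0,0,0,0.3],[0,0,-0.015,0,0,0,0.3],[0,0,-0.035,0,0,0,0.3],[0,0,-0.035,0,0,0,1]]'
python3 -m crank '[[0,0,0,0,0,0,1],[0,0,0,0,0,0,1],[0,0,0,0,0,0,1],[0,0,0,0,0,0,1]]'
python3 -c "
from h import *
go(510.4,244.6,142,0.208)
shot('wrist','w6')"
```

```text
clock: 13.9
eef_pos: [510.8, 245.1, 127.5]
tcp_rot: [-3.142, -0.0, 0.208]
contact_force: [-2.6, -0.0, 3.5]
opening: 0.377
grasp_force: 61.1
clock: 14.4
eef_pos: [512.5, 245.7, 164.5]
tcp_rot: [-3.141, -0.004, 0.208]
contact_force: [0.4, -0.5, -0.1]
opening: 0.542
grasp_force: 0.0
clock: 14.8
eef_pos: [510.5, 244.9, 161.7]
tcp_rot: [3.141, 0.001, 0.208]
contact_force: [0.4, -0.4, -0.3]
opening: 0.001
grasp_force: 0.0
d [-0.0001  0.0002  0.0197] rot [ 0.     0.001 -0.   ]
```

View pics/w6.png

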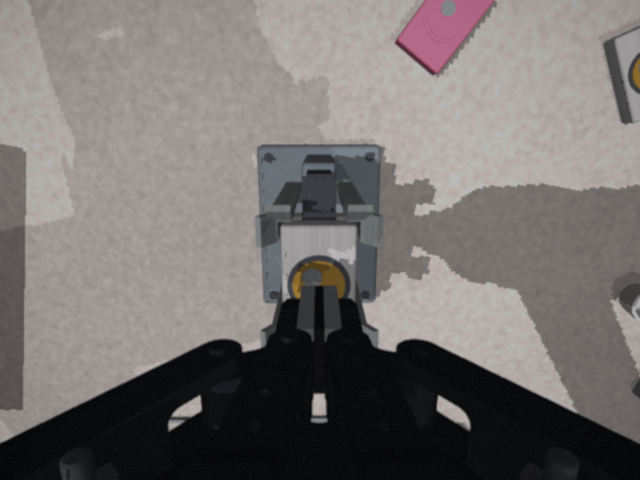

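The second holder rests in the mouth the same way. I'll push slowly this time to find the contact height.

```bash
python3 -m crank '[[0,0,0.01,0,0,0,1],[0,0,0.018,0,0,0,1],[0,0,0.02,0,0,0,1]]'|egrep 'eef|cont'
for k in 1; do python3 -m crank '[[0,0,0.002,0,0,0,1],[0,0,0.003,0,0,0,1]]'|egrep 'eef|cont'; python3 -m crank '[[0,0,0.002,0,0,0,1],[0,0,0.003,0,0,0,1]]'|egrep 'eef|cont'; python3 -m crank '[[0,0,0.002,0,0,0,1],[0,0,0.003,0,0,0,1]]'|egrep 'eef|cont'; python3 -m crank '[[0,0,0.002,0,0,0,1],[0,0,0.003,0,0,0,1]]'|egrep 'eef|cont'; python3 -m crank '[[0,0,0.002,0,0,0,1],[0,0,0.003,0,0,0,1]]'|egrep 'eef|cont'; python3 -m crank '[[0,0,0.002,0,0,0,1],[0,0,0.003,0,0,0,1]]'|egrep 'eef|cont'; python3 -m crank '[[0,0,0.002,0,0,0,1],[0,0,0.003,0,0,0,1]]'|egrep 'eef|cont'; done
```

```text
eef_pos: [510.0, 244.6, 140.7]
contact_force: [0.2, 0.5, -0.1]
eef_pos: [510.8, 245.0, 139.1]
contact_force: [1.4, -0.6, -0.1]
eef_pos: [510.9, 245.1, 136.3]
contact_force: [0.3, -0.2, -0.1]
eef_pos: [511.4, 245.3, 133.9]
contact_force: [-0.6, -0.3, 7.5]
eef_pos: [512.0, 245.6, 131.5]
contact_force: [0.6, -0.3, 10.3]
eef_pos: [511.2, 245.2, 127.8]
contact_force: [-0.9, -0.7, -0.3]
eef_pos: [511.1, 245.2, 124.5]
contact_force: [0.4, 0.1, 4.4]
eef_pos: [511.1, 245.2, 121.3]
contact_force: [-0.7, 0.7, 5.0]
```

```bash
python3 -m crank '[[0,0,0.003,0,0,0,1],[0,0,0.006,0,0,0,1]]'|egrep 'eef|cont'; python3 -m crank '[[0,0,0.002,0,0,0,1],[0,0,0.0035,0,0,0,1],[0,0,0.0035,0,0,0,1]]'|egrep 'eef|cont'
python3 -m crank '[[0,0,-0.002,0,0,0,1],[0,0,-0.004,0,0,0,1],[0,0,-0.004,0,0,0,1]]'|egrep 'eef|cont'
python3 -m crank '[[0,0,-0.004,0,0,0,1],[0,0,-0.004,0,0,0,1]]'|egrep 'eef|cont'
```

```text
eef_pos: [511.0, 245.1, 115.2]
contact_force: [1.5, 0.4, 1.4]
eef_pos: [510.7, 244.9, 111.5]
contact_force: [0.9, 0.9, 1.2]
eef_pos: [510.6, 244.9, 116.1]
contact_force: [-0.4, 0.8, 0.8]
eef_pos: [510.9, 245.1, 120.3]
contact_force: [0.1, 0.9, 0.8]
```

```bash
sed -i 's/def brass(name=None,n="wrist"):/def brass(name=None,n="wrist",z=12):/; s/w(\*ce\[j\],12,c)/w(*ce[j],z,c)/' h.py
python3 -m crank '[[0,0,-0.03,0,0,0,1],[0,0,-0.06,0,0,0,0.5],[0.015,0.03,-0.06,0,0,0,0],[0.03,0.06,-0.06,0,0,0,0],[0.05,0.1,-0.06,0,0,0,0]]'>/dev/null
python3 -m crank '[[0,0,0,0,0,-0.1,0],[0,0,0,0,0,-0.2,0],[0,0,0,0,0,-0.2,0],[0,0,0,0,0,-0.2,0]]'
python3 -c "
from h import *
for z in(98,116):print(brass('w7',z=z)) 
print(brass());go(655.6,59,110,0.691)"
```

```text
clock: 18.45
eef_pos: [580.2, 157.5, 179.7]
tcp_rot: [-3.141, 0.0, 0.405]
contact_force: [-0.2, 1.0, -1.1]
opening: 1.004
grasp_force: 0.0
[(array([651.8,  96.1]), 776, array([484., 182.])), (array([661.7,   9.2]), 162, array([636., 229.])), (array([509.7, 245.4]), 1183, array([126., 310.])), (array([575.9,  -1.6]), 484, array([565., 366.]))]
[(array([651.1, 103.9]), 773, array([484., 182.])), (array([660.2,  24.7]), 159, array([636., 229.])), (array([521.5, 240. ]), 1172, array([127., 310.])), (array([581.8,  14.8]), 485, array([565., 367.]))]
[(array([655.3,  58.8]), 780, array([484., 182.])), (array([669.4, -64.5]), 158, array([636., 230.])), (array([453.7, 270.5]), 1173, array([127., 310.])), (array([547.6, -79.8]), 483, array([565., 367.]))]
d [0.0302 0.1205 0.0699] rot [-0.     0.    -0.284]
```

```bash
python3 -m crank '[[0.01,0.04,0,0,0,-0.12,0],[0.02,0.08,0,0,0,-0.24,0],[0.03,0.1205,0.03,0,0,-0.284,0],[0.03,0.1205,0.07,0,0,-0.284,0],[0.03,0.1205,0.07,0,0,-0.284,0]]'>/dev/null
python3 -m crank '[[0,0,0,0,0,0,0],[0,0,0,0,0,0,0]]'
python3 -c "
from h import *
print(brass('w8')); go(655.5,59,24,0.691)"
```

```text
clock: 19.3
eef_pos: [656.4, 59.7, 111.8]
tcp_rot: [3.141, -0.002, 0.692]
contact_force: [0.3, 0.4, 1.2]
opening: 1.001
grasp_force: 0.0
[(array([843.5,  28.8]), 1411, array([602.,  13.])), (array([655.1,  59. ]), 1123, array([318., 252.]))]
d [-0.0016 -0.0003  0.0881] rot [ 0.002 -0.002  0.002]
```

```bash
python3 -m crank '[[-0.0015,0,0.03,0,0,0,0],[-0.0015,0,0.07,0,0,0,0],[-0.0015,0,0.087,0,0,0,0.3],[-0.0015,0,0.087,0,0,0,0.5],[-0.0015,0,0.087,0,0,0,0.8]]' 60|egrep 'eef|cont'
python3 -m crank '[[0,0,0,0,0,0,0.8],[0,0,0,0,0,0,0.8],[0,0,0,0,0,0,0.8],[0,0,0,0,0,0,0.8]]' 60
python3 -m crank '[[0,0,-0.04,0,0,0,0.8],[0,0,-0.09,0,0,0,0.8],[0,0,-0.14,0,0,0,0.8],[0,0,-0.153,0,0,0,0.8],[0,0,-0.153,0,0,0,0.8]]' 60
python3 -c "
from h import *
go(510.4,245,176,0.208)"
```

```text
eef_pos: [655.4, 58.2, 24.3]
contact_force: [-0.0, 0.5, -0.1]
clock: 20.25
eef_pos: [656.3, 58.1, 25.4]
tcp_rot: [3.14, -0.003, 0.692]
contact_force: [-0.7, 1.1, 6.5]
opening: 0.371
grasp_force: 59.8
clock: 20.75
eef_pos: [656.5, 58.0, 179.9]
tcp_rot: [3.138, -0.006, 0.692]
contact_force: [-0.4, 0.6, -0.5]
opening: 0.367
grasp_force: 59.4
d [ 0.0068 -0.2372  0.003 ] rot [ 0.002 -0.006  0.484]
```

```bash
python3 -m crank '[[0.001,-0.045,0,0,0,0.1,0.8],[0.003,-0.09,0,0,0,0.2,0.8],[0.004,-0.14,0,0,0,0.3,0.8],[0.006,-0.19,0,0,0,0.4,0.8],[0.007,-0.237,0,0,0,0.484,0.8]]'>/dev/null
python3 -m crank '[[0,0,0,0,0,0,0.8],[0,0,0,0,0,0,0.8],[0,0,0,0,0,0,0.8]]'
cat >> h.py <<'E'
def held(z0):
    f=cams.grab_frame('wrist');c=cam(f);s=r.sense();m=cv2.inRange(cv2.cvtColor(f['image'],cv2.COLOR_RGB2HSV),(12,100,60),(28,255,255));m=cv2.morphologyEx(m,cv2.MORPH_CLOSE,np.ones((9,9)));k,_,t,ce=cv2.connectedComponentsWithStats(m)
    j=1+np.argmax(t[1:,4]); print("held",ce[j].round(),t[j,4],np.round(R.from_euler('xyz',s['tcp_rot']).inv().apply(np.r_[w(*ce[j],s['eef_pos'][2]-z0,c)-s['eef_pos'][:2],0])[:2],1))
E
python3 -c "
from h import *
held(13);go(510.6,245,139,0.208)"
```

```text
clock: 21.55
eef_pos: [508.8, 244.1, 174.9]
tcp_rot: [3.141, 0.001, 0.208]
contact_force: [0.4, -0.7, 0.7]
opening: 0.371
grasp_force: 59.5
held [320. 316.] 2526 [ 0.2 -0.3]
d [ 0.0017 -0.0009  0.0361] rot [ 0.001  0.001 -0.001]
```

```bash
python3 -m crank '[[0.0014,-0.0004,0.01,0,0,0,0.8],[0.0014,-0.0004,0.02,0,0,0,0.8],[0.0014,-0.0004,0.03,0,0,0,0.8],[0.0014,-0.0004,0.036,0,0,0,0.8],[0.0014,-0.0004,0.041,0,0,0,0.8]]'|egrep 'eef|cont'
python3 -m crank '[[0,0,0.002,0,0,0,0.8],[0,0,0.004,0,0,0,0.8],[0,0,0.006,0,0,0,0.8],[0,0,0.006,0,0,0,0.8]]'|egrep 'eef|cont'
```

```text
eef_pos: [509.8, 245.1, 133.8]
contact_force: [0.6, -0.7, -1.3]
eef_pos: [509.9, 245.3, 129.0]
contact_force: [-1.0, -2.4, 0.7]
```

```bash
python3 -m crank '[[0,0.0003,0.001,0,0,0,0.8],[0,0.0003,0.002,0,0,0,0.8],[0,0.0003,0.003,0,0,0,0.8],[0,0.0003,0.003,0,0,0,0.8]]'|egrep 'eef|cont'
python3 -m crank '[[0,0,0,0,0,0,0.3],[0,0,0,0,0,0,0.3],[0,0,-0.015,0,0,0,0.3],[0,0,-0.035,0,0,0,0.3],[0,0,-0.035,0,0,0,1]]'|egrep 'eef|cont'
python3 -m crank '[[0,0,0,0,0,0,1],[0,0,0,0,0,0,1],[0,0,0,0,0,0,1],[0,0,0,0,0,0,1]]'|egrep 'eef|cont'
python3 -c "
from h import *
go(510.4,245,138,0.208);held(45);shot('wrist','w9')"
```

```text
eef_pos: [510.1, 245.3, 126.6]
contact_force: [-4.2, -2.6, 7.5]
eef_pos: [511.7, 246.1, 163.0]
contact_force: [0.3, 0.3, -0.5]
eef_pos: [509.8, 245.1, 160.2]
contact_force: [-0.2, 0.6, -0.0]
d [0.0006 0.0002 0.0222] rot [ 0.     0.001 -0.   ]
held [318. 277.] 932 [ 3.6 -0.8]
```

```bash
python3 -m crank '[[0.0005,0,0.01,0,0,0,1],[0.0005,0,0.018,0,0,0,1],[0.0005,0,0.023,0,0,0,1],[0.0005,0,0.026,0,0,0,1]]'|egrep 'eef|cont'
python3 -m crank '[[0,0,0.002,0,0,0,1],[0,0,0.004,0,0,0,1]]'|egrep 'eef|cont'
python3 -m crank '[[0,0,0.003,0,0,0,1],[0,0,0.006,0,0,0,1]]'|egrep 'eef|cont'
python3 -m crank '[[0,0,0.003,0,0,0,1],[0,0,0.006,0,0,0,1]]'|egrep 'eef|cont'
python3 -m crank '[[0,0,0.003,0,0,0,1],[0,0,0.006,0,0,0,1],[0,0,0.006,0,0,0,1]]'|egrep 'eef|cont'
```

```text
eef_pos: [510.5, 245.3, 134.3]
contact_force: [-1.0, -0.7, 7.0]
eef_pos: [511.1, 245.5, 131.5]
contact_force: [-2.2, -2.2, 12.1]
eef_pos: [511.0, 245.5, 125.0]
contact_force: [0.3, 2.0, 4.8]
eef_pos: [511.0, 245.5, 118.9]
contact_force: [1.8, 0.5, 5.5]
eef_pos: [510.3, 245.2, 112.2]
contact_force: [0.9, 0.7, 2.2]
```

```bash
python3 -m crank '[[0,0,-0.03,0,0,0,1],[0,0,-0.06,0,0,0,0.5],[0.01,0.035,-0.06,0,0,0.1,0],[0.02,0.075,-0.06,0,0,0.2,0],[0.03,0.115,-0.06,0,0,0.25,0]]'>/dev/null
python3 -m crank '[[0,0,0,0,0,0,0],[0,0,0,0,0,0,0],[0,0,0,0,0,0,0]]'|egrep 'clock|eef'
python3 -c "
from h import *
print(brass('w10',z=98));print(brass());go(673.8,-71.5,112,-0.273)"
```

```text
clock: 26.0
eef_pos: [562.9, 139.3, 172.4]
[(array([660.2,  -5.2]), 612, array([628.,  48.])), (array([572. , -13.4]), 822, array([616., 234.])), (array([504.4,   0.8]), 643, array([571., 352.])), (array([517.4, 253.9]), 66, array([119., 349.]))]
[(array([672.3, -67. ]), 607, array([629.,  49.])), (array([545.5, -79.5]), 727, array([617., 235.])), (array([448.9, -58.7]), 650, array([572., 352.])), (array([467.6, 304.4]), 60, array([119., 348.]))]
d [0.1194 0.2066 0.0605] rot [0.    0.001 0.232]
```

```bash
python3 -m crank '[[0.024,0.041,0,0,0,0.05,0],[0.048,0.082,0,0,0,0.1,0],[0.072,0.123,0,0,0,0.15,0],[0.096,0.165,0.02,0,0,0.2,0],[0.1194,0.2066,0.05,0,0,0.232,0]]'>/dev/null
python3 -m crank '[[0,0,0.01,0,0,0,0],[0,0,0.01,0,0,0,0],[0,0,0.01,0,0,0,0]]'|egrep 'clock|eef'
python3 -c "
from h import *
print(brass('w11'));go(673.8,-71.5,26,-0.273)
i=cv2.imread('pics/w11.png')[130:370,200:440];g=cv2.cvtColor(i,cv2.COLOR_BGR2GRAY)
l=cv2.createLineSegmentDetector().detect(g)[0][:,0]
for a in l:
  n=np.hypot(a[2]-a[0],a[3]-a[1])
  if n>25: print(a.round(),n.round(),np.degrees(np.arctan2(a[3]-a[1],a[2]-a[0])).round(1))"
```

```text
clock: 26.9
eef_pos: [670.5, -64.5, 117.5]
[(array([673.6, -70.9]), 1073, array([329., 238.])), (array([547.3, -80.1]), 598, array([392., 408.]))]
d [0.0048 0.0062 0.0921] rot [-0.    -0.     0.001]
[ 75. 208.  63. 238.] 33.0 111.5
[237. 224. 238. 176.] 49.0 -88.6
[ 28. 191.  63. 180.] 37.0 -17.6
[26.  1.  0.  3.] 25.0 174.0
[  1. 197.   1. 223.] 26.0 89.5
[119.  38. 167.  23.] 51.0 -16.6
[194.  29. 224.  20.] 32.0 -17.1
[154. 148. 156.  91.] 58.0 -87.8
[156.  60. 104.  60.] 51.0 180.0
[101.  94. 103. 147.] 53.0 88.0
```

```bash
python3 -m crank '[[0.0045,0.006,0.03,0,0,0,0],[0.0045,0.006,0.07,0,0,0,0],[0.0045,0.006,0.0915,0,0,0,0.3],[0.0045,0.006,0.0915,0,0,0,0.5],[0.0045,0.006,0.0915,0,0,0,0.8]]' 60|egrep 'eef|cont'
python3 -m crank '[[0,0,0,0,0,0,0.8],[0,0,0,0,0,0,0.8],[0,0,0,0,0,0,0.8],[0,0,0,0,0,0,0.8]]' 60
python3 -m crank '[[0,0,-0.04,0,0,0,0.8],[0,0,-0.09,0,0,0,0.8],[0,0,-0.14,0,0,0,0.8],[0,0,-0.153,0,0,0,0.8],[0,0,-0.153,0,0,0,0.8]]' 60
python3 -c "
from h import *
go(510.4,245,176,0.208)"
```

```text
eef_pos: [674.2, -71.9, 27.2]
contact_force: [-0.6, 0.6, 1.1]
clock: 27.85
eef_pos: [675.2, -72.5, 28.5]
tcp_rot: [-3.14, -0.003, -0.274]
contact_force: [-0.9, 2.3, 8.0]
opening: 0.356
grasp_force: 59.4
clock: 28.35
eef_pos: [675.5, -73.1, 183.1]
tcp_rot: [-3.141, -0.007, -0.274]
contact_force: [0.6, -0.2, -0.9]
opening: 0.357
grasp_force: 59.4
d [-0.2451 -0.2615  0.0057] rot [ 0.001 -0.007 -0.482]
```

```bash
python3 -m crank '[[0,0,0,0,0,0,0.8]]' |egrep 'eef|cont'
python3 -c "
from h import *
held(16);shot('wrist','w12')"
```

```text
eef_pos: [673.0, -72.8, 178.4]
contact_force: [-1.0, -1.4, -0.7]
held [320. 316.] 2393 [-1.5 -0.6]
```

View pics/w12.png

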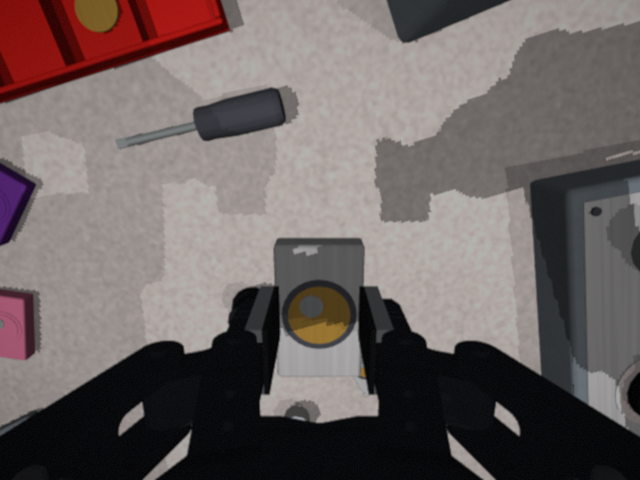

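The holder is level in the fingers, with its front edge at row 240 and back edge at 376, though the grip is shallow. I'll carry it gently.

```bash
python3 -c "
from h import *
go(511.9,245.3,180,0.208)"
python3 -m crank '[[-0.03,-0.032,0,0,0,-0.06,0.8],[-0.06,-0.065,0,0,0,-0.12,0.8],[-0.09,-0.097,0,0,0,-0.18,0.8],[-0.12,-0.13,0,0,0,-0.24,0.8],[-0.12,-0.13,0,0,0,-0.24,0.8]]'>/dev/null
python3 -c "
from h import *
go(511.9,245.3,180,0.208)"
```

```text
d [-0.2405 -0.2627 -0.0026] rot [-0.     0.003 -0.482]
d [-0.0823 -0.1545 -0.0028] rot [-0.001  0.005 -0.237]
```

```bash
python3 -m crank '[[-0.018,-0.034,0,0,0,-0.06,0.8],[-0.036,-0.068,0,0,0,-0.12,0.8],[-0.054,-0.102,0,0,0,-0.18,0.8],[-0.073,-0.138,0,0,0,-0.235,0.8],[-0.0823,-0.1545,0,0,0,-0.24,0.8]]'>/dev/null
python3 -m crank '[[0,0,0,0,0,0,0.8],[0,0,0,0,0,0,0.8],[0,0,0,0,0,0,0.8]]'|egrep 'eef|tcp'
python3 -c "
from h import *
held(17);go(511.9,245.3,142,0.208)"
```

```text
eef_pos: [516.6, 240.9, 178.2]
tcp_rot: [3.141, 0.001, 0.205]
held [320. 316.] 2411 [-1.7 -0. ]
d [-0.0038 -0.0054  0.0364] rot [ 0.     0.001 -0.004]
```

```bash
python3 -m crank '[[-0.0038,-0.0052,0,0,0,-0.003,0.8],[-0.0038,-0.0052,0.01,0,0,-0.003,0.8],[-0.0038,-0.0052,0.025,0,0,-0.003,0.8],[-0.0038,-0.0052,0.034,0,0,-0.003,0.8],[-0.0038,-0.0052,0.034,0,0,-0.003,0.8]]'|egrep 'eef|cont'
python3 -m crank '[[0,0,0.003,0,0,0,0.8],[0,0,0.006,0,0,0,0.8],[0,0,0.008,0,0,0,0.8],[0,0,0.008,0,0,0,0.8]]'|egrep 'eef|cont'
```

```text
eef_pos: [510.6, 245.6, 143.2]
contact_force: [-0.3, -0.4, 0.5]
eef_pos: [511.5, 246.3, 136.9]
contact_force: [0.7, -0.3, -0.4]
```

```bash
python3 -m crank '[[0,0.001,0,0,0,0,0.8],[0,0.001,0.0015,0,0,0,0.8],[0,0.001,0.003,0,0,0,0.8],[0,0.001,0.003,0,0,0,0.8]]'|egrep 'eef|cont'
python3 -m crank '[[0,0,0.001,0,0,0,0.8],[0,0,0.002,0,0,0,0.8],[0,0,0.002,0,0,0,0.8]]'|egrep 'eef|cont'
```

```text
eef_pos: [511.4, 245.2, 133.9]
contact_force: [-1.9, -1.0, 2.5]
eef_pos: [511.7, 245.3, 131.9]
contact_force: [-2.2, -1.1, 4.1]
```

Seated on the catches, so I'll release and push.

```bash
python3 -m crank '[[0,0,0,0,0,0,0.3],[0,0,0,0,0,0,0.3],[0,0,-0.015,0,0,0,0.3],[0,0,-0.03,0,0,0,0.3],[0,0,-0.03,0,0,0,1]]'|egrep 'eef|cont'
python3 -m crank '[[0,0,0,0,0,0,1],[0,0,0,0,0,0,1],[0,0,0,0,0,0,1],[0,0,0,0,0,0,1]]'|egrep 'eef|cont'
python3 -c "
from h import *
go(510.3,245,138,0.208);held(45);shot('wrist','w13')
a,b,c=[cv2.imread(f'pics/{n}.png')[225:275,285:355].astype(int).mean((1,2)) for n in('w6','w9','w13')]
print(a[::6].round(),b[::6].round(),c[::6].round())"
```

```text
eef_pos: [513.0, 245.9, 163.5]
contact_force: [-0.5, 0.5, -0.1]
eef_pos: [511.5, 245.2, 161.3]
contact_force: [0.7, 0.0, 0.2]
d [-0.0012 -0.0001  0.0233] rot [0.    0.001 0.001]
held [320. 278.] 877 [3.2 0.3]
[103. 157. 157. 156. 160. 153. 104.  78.  80.] [ 92. 154. 154. 153. 153. 150. 112.  77.  73.] [ 70. 155. 156. 155. 157. 163. 111.  81.  78.]
```

```bash
python3 -m crank '[[-0.001,0,0.01,0,0,0,1],[-0.001,0,0.018,0,0,0,1],[-0.001,0,0.024,0,0,0,1],[-0.001,0,0.027,0,0,0,1]]'|egrep 'eef|cont'
python3 -m crank '[[0,0,0.002,0,0,0,1],[0,0,0.004,0,0,0,1]]'|egrep 'eef|cont'
python3 -m crank '[[0,0,0.003,0,0,0,1],[0,0,0.006,0,0,0,1]]'|egrep 'eef|cont'
python3 -m crank '[[0,0,0.003,0,0,0,1],[0,0,0.006,0,0,0,1]]'|egrep 'eef|cont'
python3 -m crank '[[0,0,0.003,0,0,0,1],[0,0,0.006,0,0,0,1],[0,0,0.006,0,0,0,1]]'|egrep 'eef|cont'
```

```text
eef_pos: [510.4, 244.9, 134.0]
contact_force: [-0.6, -0.3, 7.1]
eef_pos: [511.2, 245.3, 131.5]
contact_force: [-3.1, -1.3, 11.2]
eef_pos: [511.2, 245.3, 125.1]
contact_force: [-0.2, 0.4, 4.9]
eef_pos: [511.1, 245.3, 118.9]
contact_force: [0.0, 0.4, 4.9]
eef_pos: [510.6, 245.0, 112.3]
contact_force: [1.5, 0.7, 2.2]
```

```bash
python3 -m crank '[[0,0,-0.03,0,0,0,1],[0,0,-0.06,0,0,0,0.5],[-0.004,0.035,-0.06,0,0,0,0],[-0.008,0.08,-0.06,0,0,0,0],[-0.012,0.12,-0.06,0,0,0,0]]'>/dev/null
python3 -m crank '[[-0.004,0.045,0,0,0,0,0],[-0.009,0.09,0,0,0,0,0],[-0.013,0.135,0,0,0,0,0],[-0.017,0.17,0.02,0,0,-0.02,0],[-0.021,0.204,0.06,0,0,-0.045,0]]'>/dev/null
python3 -m crank '[[0,0,0,0,0,0,0],[0,0,0,0,0,0,0],[0,0,0,0,0,0,0]]'|egrep 'clock|eef'
python3 -c "
from h import *
print(brass('w14'));go(545.5,-79.5,22,0.253)
g=cv2.imread('pics/w14.png',0)[130:370,200:440]
for a in cv2.createLineSegmentDetector().detect(g)[0][:,0]:
  n=np.hypot(a[2]-a[0],a[3]-a[1])
  if n>25: print(a.round(),np.degrees(np.arctan2(a[3]-a[1],a[2]-a[0])).round(1))"
```

```text
clock: 35.1
eef_pos: [545.7, -76.4, 115.5]
[(array([545.9, -78.7]), 1086, array([323., 248.])), (array([448.7, -58.2]), 841, array([255., 378.]))]
d [-0.0015  0.0031  0.0939] rot [ 0.    -0.001  0.002]
[237. 228. 237. 177.] -89.1
[ 98.  66. 159.  68.] 2.1
[152.  72.  96.  71.] -178.5
[  1. 193.   1. 223.] 89.0
[ 95. 220.  46. 202.] -160.0
[ 58. 196.  97. 211.] 20.9
[150. 104. 152.  73.] -86.7
[192. 152. 157. 144.] -167.2
[ 45. 205.  32. 238.] 112.3
[ 96.  74.  95. 149.] 90.7
[ 92. 144.  92.  84.] -89.6
[112.  33.  81.  22.] -159.7
```

```bash
python3 -m crank '[[-0.001,0.0024,0.03,0,0,0.03,0],[-0.001,0.0024,0.07,0,0,0.03,0],[-0.001,0.0024,0.093,0,0,0.03,0],[-0.001,0.0024,0.093,0,0,0.03,0],[-0.001,0.0024,0.093,0,0,0.03,0.5]]' 60|egrep 'eef|cont'
python3 -m crank '[[0,0,0,0,0,0,0.8],[0,0,0,0,0,0,0.8],[0,0,0,0,0,0,0.8],[0,0,0,0,0,0,0.8],[0,0,0,0,0,0,0.8]]' 60
python3 -m crank '[[0,0,-0.04,0,0,0,0.8],[0,0,-0.09,0,0,0,0.8],[0,0,-0.14,0,0,0,0.8],[0,0,-0.153,0,0,0,0.8],[0,0,-0.153,0,0,0,0.8]]' 60|egrep 'eef|cont|grasp'
python3 -m crank '[[0,0,0,0,0,0,0.8]]'|egrep 'eef|grasp'
python3 -c "
from h import *
held(13);go(510.4,245,176,0.208)"
```

```text
eef_pos: [545.8, -78.9, 22.9]
contact_force: [0.1, 0.6, 1.7]
clock: 36.15
eef_pos: [546.1, -79.6, 23.6]
tcp_rot: [3.141, -0.002, 0.224]
contact_force: [-2.3, 1.6, 11.2]
opening: 0.375
grasp_force: 59.1
eef_pos: [546.7, -79.9, 177.9]
contact_force: [0.6, 0.5, -1.3]
grasp_force: 60.8
eef_pos: [544.5, -79.5, 174.2]
grasp_force: 60.8
held [320. 320.] 2581 [-0.9  0.2]
d [ 0.0393 -0.3238 -0.0024] rot [-0.001  0.002  0.016]
```

```bash
python3 -m crank '[[0.005,-0.04,0,0,0,0,0.8],[0.01,-0.08,0,0,0,0,0.8],[0.015,-0.12,0,0,0,0,0.8],[0.02,-0.16,0,0,0,0,0.8],[0.025,-0.2,0,0,0,0,0.8]]'>/dev/null
python3 -m crank '[[0.004,-0.03,0,0,0,0,0.8],[0.008,-0.06,0,0,0,0,0.8],[0.011,-0.09,0,0,0,0,0.8],[0.014,-0.12,0,0,0,0.016,0.8],[0.0145,-0.1235,0,0,0,0.016,0.8]]'>/dev/null
python3 -m crank '[[0,0,0,0,0,0,0.8],[0,0,0,0,0,0,0.8],[0,0,0,0,0,0,0.8],[0,0,0,0,0,0,0.8]]'|egrep 'eef|tcp|grasp'
python3 -c "
from h import *
held(12);go(510.6,245.1,139,0.208)"
```

```text
eef_pos: [511.9, 243.7, 174.7]
tcp_rot: [3.141, 0.0, 0.207]
grasp_force: 60.7
held [320. 320.] 2574 [-0.4  0.2]
d [-0.0011 -0.0015  0.0359] rot [ 0.     0.    -0.001]
```

```bash
python3 -m crank '[[-0.0015,-0.001,0.005,0,0,0,0.8],[-0.0015,-0.001,0.015,0,0,0,0.8],[-0.0015,-0.001,0.025,0,0,0,0.8],[-0.0015,-0.001,0.035,0,0,0,0.8],[-0.0015,-0.001,0.04,0,0,0,0.8]]'|egrep 'eef|cont'
python3 -m crank '[[0,0,0.002,0,0,0,0.8],[0,0,0.004,0,0,0,0.8],[0,0,0.005,0,0,0,0.8],[0,0,0.005,0,0,0,0.8]]'|egrep 'eef|cont'
```

```text
eef_pos: [509.5, 245.0, 133.3]
contact_force: [0.1, -0.8, -1.3]
eef_pos: [510.2, 245.4, 130.1]
contact_force: [0.2, -0.3, -1.0]
```

```bash
python3 -m crank '[[0.0003,0.0002,0.001,0,0,0,0.8],[0.0003,0.0002,0.002,0,0,0,0.8],[0.0003,0.0002,0.003,0,0,0,0.8],[0.0003,0.0002,0.003,0,0,0,0.8]]'|egrep 'eef|cont'
python3 -m crank '[[0,0,0.001,0,0,0,0.8],[0,0,0.001,0,0,0,0.8]]'|egrep 'eef|cont'
python3 -m crank '[[0,0,0,0,0,0,0.3],[0,0,0,0,0,0,0.3],[0,0,-0.015,0,0,0,0.3],[0,0,-0.034,0,0,0,0.3],[0,0,-0.034,0,0,0,1]]'|egrep 'eef|cont'
python3 -m crank '[[0,0,0,0,0,0,1],[0,0,0,0,0,0,1],[0,0,0,0,0,0,1],[0,0,0,0,0,0,1]]'|egrep 'eef|cont'
python3 -c "
from h import *
go(510.5,245.1,138,0.208);held(45);shot('wrist','w15')"
```

```text
eef_pos: [510.5, 245.2, 127.1]
contact_force: [-4.2, 0.1, 3.3]
eef_pos: [510.8, 245.3, 126.2]
contact_force: [-2.3, -0.4, 5.0]
eef_pos: [512.0, 245.8, 161.9]
contact_force: [0.7, 0.3, -0.3]
eef_pos: [510.2, 245.0, 159.2]
contact_force: [0.2, 0.1, -0.4]
d [ 0.0004 -0.0001  0.0212] rot [ 0.     0.001 -0.   ]
held [320. 276.] 994 [4.  0.3]
```

```bash
python3 -m crank '[[0,0,0.01,0,0,0,1],[0,0,0.018,0,0,0,1],[0,0,0.022,0,0,0,1],[0,0,0.025,0,0,0,1]]'|egrep 'eef|cont'
python3 -m crank '[[0,0,0.002,0,0,0,1],[0,0,0.004,0,0,0,1]]'|egrep 'eef|cont'
python3 -m crank '[[0,0,0.003,0,0,0,1],[0,0,0.006,0,0,0,1]]'|egrep 'eef|cont'
python3 -m crank '[[0,0,0.003,0,0,0,1],[0,0,0.006,0,0,0,1]]'|egrep 'eef|cont'
python3 -m crank '[[0,0,0.003,0,0,0,1],[0,0,0.006,0,0,0,1],[0,0,0.006,0,0,0,1]]'|egrep 'eef|cont'
```

```text
eef_pos: [510.2, 245.0, 134.0]
contact_force: [0.1, -0.2, 3.8]
eef_pos: [510.8, 245.3, 131.6]
contact_force: [-3.0, -1.8, 10.2]
eef_pos: [510.9, 245.4, 125.3]
contact_force: [-0.3, 0.8, 3.7]
eef_pos: [510.9, 245.4, 119.0]
contact_force: [0.3, 1.5, 4.0]
eef_pos: [510.3, 245.0, 112.3]
contact_force: [1.5, -0.2, 1.4]
```

```bash
python3 -m crank '[[0,0,-0.03,0,0,0,1],[0,0,-0.06,0,0,0,0.5],[-0.015,0.035,-0.06,0,0,0.06,0],[-0.031,0.07,-0.06,0,0,0.12,0],[-0.046,0.106,-0.06,0,0,0.18,0]]'>/dev/null
python3 -c "
from h import *
go(448.8,-57,115,-.097)"
```

```text
d [-0.0425  0.1868  0.0579] rot [0.    0.001 0.123]
```

```bash
python3 -m crank '[[-0.01,0.045,0,0,0,0.04,0],[-0.02,0.09,0,0,0,0.08,0],[-0.03,0.135,0.01,0,0,0.123,0],[-0.0425,0.1868,0.03,0,0,0.123,0],[-0.0425,0.1868,0.058,0,0,0.123,0]]'>/dev/null
python3 -m crank '[[0,0,0,0,0,0,0],[0,0,0,0,0,0,0],[0,0,0,0,0,0,0]]'|egrep 'clock|eef'
python3 -c "
from h import *
print(brass('w16'));go(448.8,-58.5,22,-.097)
g=cv2.imread('pics/w16.png',0)[130:370,200:440]
for a in cv2.createLineSegmentDetector().detect(g)[0][:,0]:
  n=np.hypot(a[2]-a[0],a[3]-a[1])
  if n>25: print(a.round(),np.degrees(np.arctan2(a[3]-a[1],a[2]-a[0])).round(1))"
```

```text
clock: 43.35
eef_pos: [450.9, -55.2, 115.9]
[(array([448.8, -58.5]), 1083, array([326., 250.]))]
d [-0.0021  0.0035  0.094 ] rot [-0.    -0.002  0.003]
[237. 226. 238. 176.] -88.7
[  1. 191.   1. 223.] 89.3
[132.  73.  99.  72.] -177.4
[114.  68. 153.  70.] 3.0
[216. 106. 183. 109.] 173.8
[117.  64. 143.  61.] -5.8
[148. 160. 153. 112.] -84.4
[152.  57. 207.  50.] -6.8
[ 99.  74.  98. 118.] 91.4
[ 97. 119.  98. 144.] 89.5
```

Again a ~2–3° tilt, so I'll add 0.04 of turn and grasp.

```bash
python3 -m crank '[[-0.0021,0.0035,0.03,0,0,0.04,0],[-0.0021,0.0035,0.07,0,0,0.04,0],[-0.0021,0.0035,0.093,0,0,0.04,0],[-0.0021,0.0035,0.093,0,0,0.04,0],[-0.0021,0.0035,0.093,0,0,0.04,0.5]]' 60|egrep 'eef|cont'
python3 -m crank '[[0,0,0,0,0,0,0.8],[0,0,0,0,0,0,0.8],[0,0,0,0,0,0,0.8],[0,0,0,0,0,0,0.8],[0,0,0,0,0,0,0.8]]' 60
python3 -m crank '[[0,0,-0.04,0,0,0,0.8],[0,0,-0.09,0,0,0,0.8],[0,0,-0.14,0,0,0,0.8],[0,0,-0.153,0,0,0,0.8],[0,0,-0.153,0,0,0,0.8]]' 60|egrep 'eef|cont|grasp'
python3 -m crank '[[0,0,0,0,0,0,0.8]]'|egrep 'eef|grasp'
python3 -c "
from h import *
held(12);go(510.6,245,176,0.208)"
```

```text
eef_pos: [448.3, -58.7, 22.7]
contact_force: [0.0, 0.2, -0.1]
clock: 44.4
eef_pos: [448.6, -59.3, 23.4]
tcp_rot: [-3.141, -0.002, -0.135]
contact_force: [-1.3, 0.9, 15.4]
opening: 0.374
grasp_force: 58.4
eef_pos: [449.4, -59.5, 178.0]
contact_force: [0.0, -0.1, -0.3]
grasp_force: 61.1
eef_pos: [447.3, -59.2, 174.8]
grasp_force: 61.1
held [320. 319.] 2548 [-0.1 -0.4]
d [ 0.0222 -0.31   -0.002 ] rot [-0.     0.001 -0.343]
```

```bash
python3 -m crank '[[0.003,-0.04,0,0,0,-0.05,0.8],[0.006,-0.08,0,0,0,-0.1,0.8],[0.009,-0.12,0,0,0,-0.15,0.8],[0.012,-0.16,0,0,0,-0.2,0.8],[0.014,-0.19,0,0,0,-0.25,0.8]]'>/dev/null
python3 -m crank '[[0,0,0,0,0,0,0.8]]'|egrep 'eef|grasp'
python3 -c "
from h import *
go(510.2,244.8,176,0.208)"
```

```text
eef_pos: [486.9, 130.0, 173.1]
grasp_force: 61.1
d [ 0.0367 -0.1113 -0.003 ] rot [-0.001  0.002 -0.089]
```

```bash
python3 -m crank '[[0.012,-0.037,0,0,0,-0.03,0.8],[0.024,-0.074,0,0,0,-0.06,0.8],[0.036,-0.11,0,0,0,-0.089,0.8],[0.036,-0.11,0,0,0,-0.089,0.8],[0.036,-0.11,0,0,0,-0.089,0.8]]'>/dev/null
python3 -m crank '[[0,0,0,0,0,0,0.8],[0,0,0,0,0,0,0.8]]'|egrep 'eef|tcp|grasp'
python3 -c "
from h import *
held(12);go(510.4,245.0,139,0.208)"
```

```text
eef_pos: [509.8, 239.1, 174.4]
tcp_rot: [3.141, 0.001, 0.202]
grasp_force: 61.1
held [320. 318.] 2576 [-0.1  0.2]
d [ 0.0016 -0.0055  0.0356] rot [ 0.     0.001 -0.006]
```

```bash
python3 -m crank '[[0.0012,-0.005,0.0,0,0,-0.006,0.8],[0.0012,-0.005,0.01,0,0,-0.006,0.8],[0.0012,-0.005,0.02,0,0,-0.006,0.8],[0.0012,-0.005,0.032,0,0,-0.006,0.8],[0.0012,-0.005,0.039,0,0,-0.006,0.8]]'|egrep 'eef|cont'
python3 -m crank '[[0,0,0.002,0,0,0,0.8],[0,0,0.004,0,0,0,0.8],[0,0,0.005,0,0,0,0.8],[0,0,0.005,0,0,0,0.8]]'|egrep 'eef|cont|tcp'
```

```text
eef_pos: [509.7, 245.3, 134.1]
contact_force: [-0.4, -0.1, -0.6]
eef_pos: [510.4, 245.7, 131.1]
tcp_rot: [-3.142, 0.0, 0.21]
contact_force: [-0.9, -0.5, -0.7]
```

```bash
python3 -m crank '[[0,0.0006,0.001,0,0,0.002,0.8],[0,0.0006,0.002,0,0,0.002,0.8],[0,0.0006,0.003,0,0,0.002,0.8],[0,0.0006,0.004,0,0,0.002,0.8],[0,0.0006,0.004,0,0,0.002,0.8]]'|egrep 'eef|cont'
python3 -m crank '[[0,0,0.001,0,0,0,0.8],[0,0,0.001,0,0,0,0.8]]'|egrep 'eef|cont'
python3 -m crank '[[0,0,0,0,0,0,0.3],[0,0,0,0,0,0,0.3],[0,0,-0.015,0,0,0,0.3],[0,0,-0.034,0,0,0,0.3],[0,0,-0.034,0,0,0,1]]'|egrep 'eef|cont'
python3 -m crank '[[0,0,0,0,0,0,1],[0,0,0,0,0,0,1],[0,0,0,0,0,0,1],[0,0,0,0,0,0,1]]'|egrep 'eef|cont'
python3 -c "
from h import *
go(510.5,245.1,138,0.208);held(45);shot('wrist','w17')"
```

```text
eef_pos: [510.5, 245.0, 127.0]
contact_force: [-3.3, -1.7, 4.5]
eef_pos: [510.5, 245.0, 126.0]
contact_force: [-3.9, -1.5, 4.4]
eef_pos: [512.3, 245.8, 162.0]
contact_force: [1.3, 0.3, 0.3]
eef_pos: [510.3, 244.9, 159.3]
contact_force: [-1.2, 0.5, -0.2]
d [ 0.0003 -0.0002  0.0213] rot [ 0.     0.001 -0.   ]
held [321. 277.] 950 [3.6 0.4]
```

```bash
python3 -m crank '[[0,0,0.01,0,0,0,1],[0,0,0.018,0,0,0,1],[0,0,0.022,0,0,0,1],[0,0,0.025,0,0,0,1]]'|egrep 'eef|cont'
python3 -m crank '[[0,0,0.002,0,0,0,1],[0,0,0.004,0,0,0,1]]'|egrep 'eef|cont'
python3 -m crank '[[0,0,0.003,0,0,0,1],[0,0,0.006,0,0,0,1]]'|egrep 'eef|cont'
python3 -m crank '[[0,0,0.003,0,0,0,1],[0,0,0.006,0,0,0,1]]'|egrep 'eef|cont'
python3 -m crank '[[0,0,0.003,0,0,0,1],[0,0,0.006,0,0,0,1],[0,0,0.006,0,0,0,1]]'|egrep 'eef|cont'
python3 -m crank '[[0,0,-0.03,0,0,0,1],[0,0,-0.08,0,0,0,1],[0,0.04,-0.08,0,0,0,1],[0,0.09,-0.08,0,0,0,1],[0,0.13,-0.08,0,0,0,1]]'>/dev/null
python3 -m crank '[[0,0,0,0,0,0,1],[0,0,0,0,0,0,1],[0,0,0,0,0,0,1]]'|egrep 'clock|eef'
python3 -c "
from h import *
print(brass('w18',z=98),brass(z=116))"
```

```text
eef_pos: [510.2, 244.9, 134.0]
contact_force: [-0.4, -0.3, -0.0]
eef_pos: [511.3, 245.4, 131.6]
contact_force: [-1.2, 0.6, 10.1]
eef_pos: [511.2, 245.4, 125.4]
contact_force: [0.3, 0.6, 5.0]
eef_pos: [511.1, 245.3, 119.1]
contact_force: [1.1, 0.8, 4.5]
eef_pos: [510.1, 244.9, 112.2]
contact_force: [1.4, 1.0, 2.3]
clock: 51.1
eef_pos: [537.0, 118.5, 192.6]
[(array([509.4, 245.6]), 1172, array([ 93., 253.])), (array([425.3,  97.3]), 75, array([316., 418.]))] [(array([517.3, 236.3]), 1174, array([ 94., 253.])), (array([440.1, 100.4]), 77, array([316., 418.]))]
```

All six are in, with the top one measuring at the mouth at z=98. Now the console.

```bash
python3 -c "
from h import *
go(495,-279,220,-0.078)"
python3 -m crank '[[0.005,0.04,-0.02,0,0,0.05,0],[0.01,0.085,-0.03,0,0,0.1,0],[0.005,0.13,-0.03,0,0,0.15,0],[-0.005,0.175,-0.03,0,0,0.2,0],[-0.03,0.215,-0.03,0,0,0.286,0]]'>/dev/null
python3 -c "
from h import *
go(495,-279,220,-0.078)"
```

```text
d [-0.1238  0.3805 -0.0273] rot [-0.     0.001  0.287]
d [-0.0445  0.1836  0.003 ] rot [ 0.    -0.002 -0.001]
```

```bash
python3 -m crank '[[-0.01,0.045,0,0,0,0,0],[-0.02,0.09,0,0,0,0,0],[-0.03,0.135,0,0,0,0,0],[-0.0445,0.175,0,0,0,0,0],[-0.0445,0.1836,0,0,0,0,0]]'>/dev/null
python3 -m crank '[[0,0,0,0,0,0,0],[0,0,0,0,0,0,0],[0,0,0,0,0,0,0]]'|egrep 'clock|eef'
python3 -c "
from h import *
i,c=shot('wrist','w19');print(c);st()
i=cv2.imread('pics/w19.png');i[:,:]=i
u,v=px([495,-279,87],c);print(u,v,px([604,-287,114],c))"
```

```text
clock: 52.5
eef_pos: [494.3, -276.7, 222.8]
{'f': 398.6756569237526, 'cx': 318.7082041810552, 'cy': 237.88157172293987, 'p': array([ 563.11588865, -281.12207825,  346.40694806]), 'o': array([ 2.87008339e+00, -3.20510770e-04, -1.64817006e+00])}
{'clock': np.float64(52.55), 'eef_pos': array([ 494.32, -276.76,  222.87]), 'tcp_rot': array([-3.14,  0.  , -0.08]), 'contact_force': array([ 0.08, -0.06, -0.02]), 'grasp_force': np.float64(0.0), 'opening': np.float64(1.0)}
323.2667887260394 231.9538188512956 [323.62635236  46.75833252]
```

View pics/w19.png

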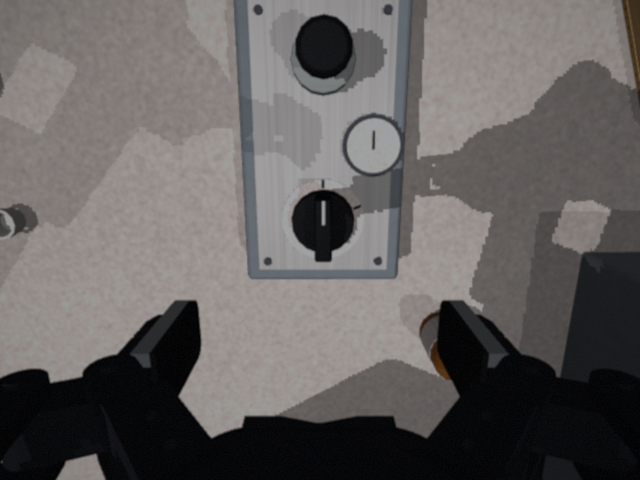

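The bar lies along the image column u=323, with the disc centre at (323,222) and the pump head at (324,46). The amber bottle is near (440,345), so I'll check its clearance.

```bash
python3 -c "
from h import *
s=r.sense();f=dict(f=398.6756569237526,cx=318.7082,cy=237.88157,p=np.array([ 563.11588865, -281.12207825,  346.40694806]),o=[ 2.87008339e+00, -3.20510770e-04, -1.64817006e+00])
print('knob',w(323,222,62,f),'bar front',w(323,195,87,f),'pump',w(324,46,114,f),'bottle',w(462,318,90),w(438,345,90,f))
print('screws',[w(u,v,50,f).round(1) for u,v in((258,10),(388,10),(268,261),(377,261))])
go(494.5,-278.5,77,-0.078)"
```

```text
knob [ 495.96584473 -279.16015482] bar front [ 519.99592764 -280.68536809] pump [ 604.35417665 -287.22621588] bottle [ 367.65000139 -380.28125   ] [ 405.2799597  -355.31331168]
screws [array([ 641. , -246.7]), array([ 634.3, -333. ]), array([ 465.2, -233.7]), array([ 458.5, -319. ])]
d [0.0003 0.0018 0.1459] rot [-0.     0.     0.002]
```

```bash
python3 -m crank '[[0.0007,0.002,0.04,0,0,0,0],[0.0007,0.002,0.08,0,0,0,0],[0.0007,0.002,0.12,0,0,0,0],[0.0007,0.002,0.138,0,0,0,0],[0.0007,0.002,0.138,0,0,0,0]]' 30|egrep 'eef|cont'
python3 -m crank '[[0,0,0,0,0,0,1],[0,0,0,0,0,0,1],[0,0,0,0,0,0,1],[0,0,0,0,0,0,1],[0,0,0,0,0,0,1]]' 30|egrep 'eef|cont'
python3 -m crank '[[0,0,0,0,0,0,1],[0,0,0,0,0,0,1]]' 40
```

```text
eef_pos: [492.9, -278.2, 82.2]
contact_force: [0.0, -1.1, 0.8]
eef_pos: [494.5, -280.3, 85.7]
contact_force: [2.8, 20.9, 15.2]
clock: 53.75
eef_pos: [494.6, -279.7, 85.8]
tcp_rot: [-3.141, -0.001, -0.079]
contact_force: [0.6, 5.4, 8.4]
opening: 0.128
grasp_force: 39.9
```

```bash
python3 -m crank '[[0,-0.0007,-0.001,0,0,0.1,1],[0,-0.0007,-0.001,0,0,0.2,1],[0,-0.0007,-0.001,0,0,0.3,1],[0,-0.0007,-0.001,0,0,0.4,1],[0,-0.0007,-0.001,0,0,0.5,1]]' 40|egrep 'eef|tcp|cont'
python3 -m crank '[[0,0,0,0,0,0.1,1],[0,0,0,0,0,0.2,1],[0,0,0,0,0,0.3,1],[0,0,0,0,0,0.4,1],[0,0,0,0,0,0.5,1]]' 40|egrep 'eef|tcp|cont'
python3 -m crank '[[0,0,0,0,0,0.1,1],[0,0,0,0,0,0.17,1],[0,0,0,0,0,0.17,1],[0,0,0,0,0,0.17,1]]' 40|egrep 'eef|tcp|cont|open'
python3 -c "
from h import *
print(r.sense()['wrist_torque'],r.sense()['qpos'])"
```

```text
eef_pos: [494.5, -279.8, 85.9]
tcp_rot: [3.142, -0.001, -0.582]
contact_force: [2.1, -1.1, -3.3]
eef_pos: [494.3, -279.9, 85.9]
tcp_rot: [3.142, -0.001, -1.082]
contact_force: [0.1, -1.7, -3.0]
eef_pos: [494.2, -279.9, 85.9]
tcp_rot: [3.142, -0.0, -1.246]
contact_force: [-0.3, -3.0, -2.7]
opening: 0.13
[-0.57327842  0.09127488 -0.09200985] [-5.17730443e-01  4.72929960e-01  1.88075422e+00 -4.49176975e-04
  7.87651950e-01  2.29948267e+00]
```

```bash
python3 -m crank '[[0,0,0,0,0,0.03,1],[0,0,0,0,0,0.04,1]]' 40|egrep 'tcp|cont'
python3 -c "
from h import *
print(r.sense()['wrist_torque'])"
python3 -m crank '[[0,0,0,0,0,0,0.4],[0,0,0,0,0,0,0.4],[0,0,0,0,0,0,0.4],[0,0,-0.03,0,0,0,0.4],[0,0,-0.08,0,0,0,0.4]]'|egrep 'clock|eef|cont'
python3 -m crank '[[0,0,0,0,0,-0.12,1],[0,0,0,0,0,-0.24,1],[0,0,0,0,0,-0.24,1],[0,0,0,0,0,-0.24,1]]'|egrep 'clock|eef|cont'
python3 -c "
from h import *
i,c=shot('wrist','w20')
u,v=px([494.7,-279,87],c).astype(int);print(u,v)
cv2.imwrite('pics/c20.png',cv2.resize(cv2.imread('pics/w20.png')[max(v-110,0):v+110,u-140:u+140],None,fx=2,fy=2))
go(604.5,-287.3,150,-0.077)"
```

```text
tcp_rot: [3.141, -0.0, -1.287]
contact_force: [-0.5, -4.6, -2.6]
[-0.58038977  0.1195808   0.25359713]
clock: 55.85
eef_pos: [492.3, -278.3, 164.0]
contact_force: [1.7, -1.1, 0.9]
clock: 56.25
eef_pos: [494.2, -279.4, 165.8]
contact_force: [0.5, 0.2, 0.1]
319 258
d [ 0.0617 -0.0919  0.0156] rot [-0.     0.001 -0.974]
```

View pics/c20.png

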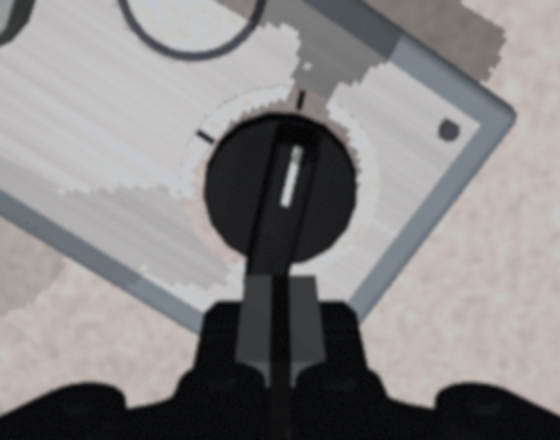

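The knob pointer at (293,175) now points at the second tick, so the valve is at its far stop. On to the pump.

```bash
python3 -m crank '[[0.02,-0.031,0,0,0,0,1],[0.041,-0.061,0,0,0,0,1],[0.0617,-0.0919,0,0,0,0,1],[0.0617,-0.0919,0,0,0,0,1],[0.0617,-0.0919,0,0,0,0,1]]'|egrep 'clock|eef|cont'
python3 -m crank '[[0,0,0,0,0,0,1],[0,0,0,0,0,0,1]]'|egrep 'eef|cont'
python3 -c "
from h import *
go(604.5,-287.3,136,-1.04)"
```

```text
clock: 56.8
eef_pos: [604.7, -286.8, 164.9]
contact_force: [-0.3, -0.4, -1.0]
eef_pos: [603.6, -287.1, 165.7]
contact_force: [-0.8, 0.1, 0.0]
d [ 0.0007 -0.0007  0.0297] rot [ 0.001  0.001 -0.009]
```

```bash
python3 -m crank '[[0.0007,-0.0007,0.015,0,0,0,1],[0.0007,-0.0007,0.027,0,0,0,1],[0.0007,-0.0007,0.034,0,0,0,1],[0.0007,-0.0007,0.04,0,0,0,1],[0.0007,-0.0007,0.045,0,0,0,1]]'|egrep 'clock|eef|cont'
python3 -m crank '[[0,0,0.003,0,0,0,1],[0,0,0.005,0,0,0,1],[0,0,0.005,0,0,0,1]]'|egrep 'eef|cont'
python3 -m crank '[[0,0,0.0015,0,0,0,1],[0,0,0.003,0,0,0,1],[0,0,0.003,0,0,0,1]]'|egrep 'eef|cont'
```

```text
clock: 57.5
eef_pos: [604.7, -287.2, 120.3]
contact_force: [-4.7, 1.5, 8.5]
eef_pos: [604.8, -287.2, 115.8]
contact_force: [-5.2, 2.1, 9.9]
eef_pos: [604.9, -287.3, 115.0]
contact_force: [-10.4, 4.5, 24.2]
```

```bash
python3 -m crank '[[0,0,-0.01,0,0,0,1],[0,0,-0.02,0,0,0,1],[0,0,-0.03,0,0,0,1],[0,0,-0.03,0,0,0,1],[0,0,-0.03,0,0,0,1]]'|egrep 'eef|cont'
python3 -m crank '[[0,0,0,0,0,0,1],[0,0,0,0,0,0,1],[0,0,0,0,0,0,1]]'|egrep 'eef|cont'
python3 -m crank '[[0,0,0.008,0,0,0,1],[0,0,0.014,0,0,0,1],[0,0,0.02,0,0,0,1],[0,0,0.025,0,0,0,1],[0,0,0.027,0,0,0,1]]'|egrep 'eef|cont'
python3 -m crank '[[0,0,0.0015,0,0,0,1],[0,0,0.003,0,0,0,1],[0,0,0.003,0,0,0,1],[0,0,0.003,0,0,0,1]]'|egrep 'eef|cont'
python3 -m crank '[[0,0,-0.01,0,0,0,1],[0,0,-0.02,0,0,0,1],[0,0,-0.03,0,0,0,1],[0,0,-0.04,0,0,0,1],[0,0,-0.05,0,0,0,1]]'|egrep 'eef|cont'
python3 -m crank '[[0,0,0,0,0,0,1],[0,0,0,0,0,0,1],[0,0,0,0,0,0,0.4],[0,0,0,0,0,0,0.4],[0,0,0,0,0,0,0.4]]'|egrep 'eef|cont|open'
python3 -c "
from h import *
go(494.6,-279.5,166,-1.277)
shot('wrist','w21');print(px([604.5,-287.2,114],cam(cams.grab_frame('wrist'))))"
```

```text
eef_pos: [605.8, -287.4, 142.7]
contact_force: [-0.0, 0.6, 0.1]
eef_pos: [605.5, -287.3, 142.4]
contact_force: [0.9, 0.1, 0.4]
eef_pos: [606.1, -287.6, 116.0]
contact_force: [-1.2, 0.4, 9.9]
eef_pos: [606.2, -287.7, 115.0]
contact_force: [-6.1, 3.2, 21.7]
eef_pos: [605.3, -287.3, 163.0]
contact_force: [-0.2, 0.6, 0.7]
eef_pos: [605.5, -287.4, 162.5]
contact_force: [-0.6, 0.8, 0.5]
opening: 0.51
d [-0.0622  0.0921 -0.0034] rot [0.    0.001 0.229]
[323.34125039 280.82812687]
```

```bash
python3 -m crank '[[-0.02,0.03,-0.003,0,0,0.08,0.4],[-0.04,0.06,-0.003,0,0,0.16,0.4],[-0.0622,0.0921,-0.003,0,0,0.229,0.4],[-0.0622,0.0921,-0.003,0,0,0.229,0.4],[-0.0622,0.0921,-0.003,0,0,0.229,0.4]]'>/dev/null
python3 -m crank '[[0,0,0,0,0,0,0.4],[0,0,0,0,0,0,0.4]]'|egrep 'eef|tcp'
python3 -c "
from h import *
go(494.4,-279.7,86,-1.277)"
```

```text
eef_pos: [496.0, -279.8, 166.0]
tcp_rot: [-3.141, -0.001, -1.276]
d [-0.0006  0.0016  0.08  ] rot [-0.001 -0.001  0.001]
```

```bash
python3 -m crank '[[-0.0006,0.0016,0.03,0,0,0,0.4],[-0.0006,0.0016,0.06,0,0,0,0.4],[-0.0006,0.0016,0.079,0,0,0,0.4],[-0.0006,0.0016,0.079,0,0,0,0.4],[-0.0006,0.0016,0.079,0,0,0,1]]' 40|egrep 'eef|cont'
python3 -m crank '[[0,0,0,0,0,0,1],[0,0,0,0,0,0,1],[0,0,0,0,0,0,1],[0,0,0,0,0,0,1]]' 40|egrep 'eef|cont|open|grasp'
python3 -m crank '[[0,0,0,0,0,-0.1,1],[0,0,0,0,0,-0.2,1],[0,0,0,0,0,-0.3,1],[0,0,0,0,0,-0.4,1],[0,0,0,0,0,-0.5,1]]' 40|egrep 'eef|tcp|cont'
python3 -m crank '[[0,0,0,0,0,-0.1,1],[0,0,0,0,0,-0.2,1],[0,0,0,0,0,-0.3,1],[0,0,0,0,0,-0.4,1],[0,0,0,0,0,-0.5,1]]' 40|egrep 'eef|tcp|cont'
python3 -m crank '[[0,0,0,0,0,-0.1,1],[0,0,0,0,0,-0.19,1],[0,0,0,0,0,-0.2,1],[0,0,0,0,0,-0.2,1]]' 40|egrep 'eef|tcp|cont|open'
python3 -c "
from h import *
print(r.sense()['wrist_torque'])"
```

```text
eef_pos: [493.7, -279.4, 86.9]
contact_force: [-0.5, -0.2, 0.6]
eef_pos: [494.2, -279.8, 88.3]
contact_force: [1.5, 1.6, 6.6]
opening: 0.13
grasp_force: 42.0
eef_pos: [494.3, -279.7, 88.3]
tcp_rot: [-3.14, -0.003, -0.773]
contact_force: [0.5, 1.7, 5.9]
eef_pos: [494.4, -279.6, 88.3]
tcp_rot: [3.142, -0.003, -0.273]
contact_force: [2.6, 3.1, 6.3]
eef_pos: [494.5, -279.5, 88.3]
tcp_rot: [3.141, -0.003, -0.077]
contact_force: [2.6, 3.2, 6.1]
opening: 0.129
[ 0.55551329 -0.39065972  0.0520138 ]
```

Turned home, so I'll release, retreat clear, and check everything from above.

```bash
python3 -m crank '[[0,0,0,0,0,0,0.4],[0,0,0,0,0,0,0.4],[0,0,0,0,0,0,0.4],[0,0,-0.03,0,0,0,0.4],[0,0,-0.08,0,0,0,0.4]]'|egrep 'clock|eef|cont'
python3 -m crank '[[-0.01,0,-0.04,0,0,0,0],[-0.03,0,-0.08,0,0,0,0],[-0.05,0,-0.12,0,0,0,0],[-0.05,0,-0.12,0,0,0,0],[-0.05,0,-0.12,0,0,0,0]]'|egrep 'clock|eef|cont'
python3 -c "
from h import *
shot('wrist','w22');shot('top','t1')
a=cv2.imread('pics/w22.png');b=cv2.imread('pics/t1.png')[150:330,140:480]
a=cv2.resize(a,(440,330));b=cv2.resize(b,None,fx=2,fy=2,interpolation=cv2.INTER_CUBIC)
o=np.zeros((600,800,3),np.uint8);o[:240,:320]=cv2.resize(a,(320,240));o[240:600,:680]=b
m=cv2.imread('pics/w18.png')[170:330,20:180];o[:240,330:570]=cv2.resize(m,(240,240));cv2.imwrite('pics/fin.png',o)"
```

```text
clock: 64.4
eef_pos: [490.9, -278.3, 164.8]
contact_force: [1.3, -0.2, 0.4]
clock: 64.9
eef_pos: [443.3, -275.8, 287.7]
contact_force: [0.0, -0.3, -0.9]
```

View pics/fin.png

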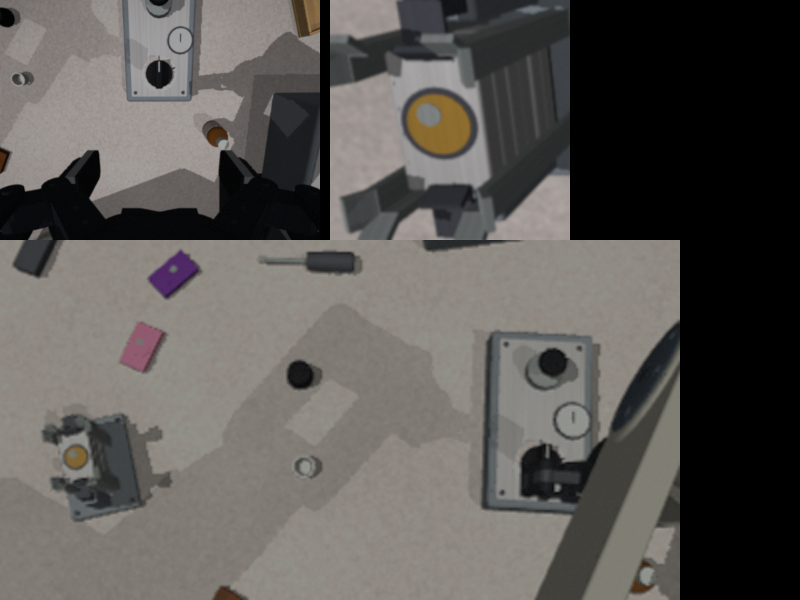

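The final view shows the stack in the magazine with both catches over the top holder. The bench is clear of holders, the knob is back at its first tick, the pump is up, and the other things on the bench in view look undisturbed.

```bash
python3 -c "
from rig import sign_off
print(sign_off())"
```

```text
the job is handed in; nothing more can be done
None
```

I loaded all six holders and latched them in the magazine, turned the valve to its far stop, gave the pump two full strokes, turned the valve back to vent, and handed the job in at about 65 s on the robot's clock.

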